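# Load the analyser's reagent drawer

## Robot

A 6-joint arm with a two-finger parallel gripper is mounted at the origin on the work surface. World frame = base frame: x ahead of the robot, y to its left, z up, the work surface at z = 0. Lengths are in mm, angles in rad, forces in N, time in s.
With the tool pointing down it reaches from about 250 to 850 mm from the base axis. Payload 12.5 kg.
Tool frame: the origin (TCP) lies on the mounting face of the last link; the fingertips stand arm.nose_length ahead of it and the grasp point (between the pads) lies 167 mm ahead of it (arm.nose_length is the distance from the TCP to the fingertips, in mm); z points along the fingers, x is the direction in which the jaws open and shut, and the axes are right-handed (so a half turn about z gives the same grasp; the last joint's range is limited). The gripper opens to 93 mm and grips with 3 to 60 N. Pads are 15 mm wide; open, the fingers measure 128 mm over their backs; the gripper's body (75 mm by 188 mm) begins 65 mm behind the grasp point.
Start: joints at [1.17, 0.351, 1.652, -0, 1.139, -0.085], TCP at [170.786, 522.798, 404.733] pointing down, gripper open.
Joint ranges: [-2.75, 2.75], [-0.79, 2.1], [0.01, 2.65], [-1.57, 4.71], [0.07, 3.14], [-2.87, 2.87]. Speed limits (rad/s): [2.22, 2.22, 2.79, 3.14, 3.14, 3.14].

## Interface

Orientations are given as a rotation vector (axis times angle).
In Python, from rig import arm, imaging, close_job gives the robot as it stands.
- The arm moves only by the tool jog_arm, never from a script. Its argument "motion" is a list of rows, each an object of numbers: "x", "y", "z": the shift along the tool's x, y, z in mm; "yaw": the turn about the tool's z in rad; "hand": the finger opening in mm, from 0 to 93. A call has exactly 8 rows; each row shifts and turns the commanded pose from where the row before left it, along the tool's axes as they then stand; what a row does not reach is not made up. A row lasts 1/10 s, in which the tool goes at most 50 mm and 8.59 degrees, less where a joint would pass 70% of its speed; a pose out of reach is approached as far as the arm can. A call is refused whole if a number of a shift passes 50 or a number of a turn 0.15, either way. A call with a gripper value outside its range is refused whole. The fingers move at their own pace and stop on an object; the grip force is fixed at half the most. Time passes only in rows, so rows that do not move let the fingers close, or fill a call up. It gives the time, the measured TCP pose, the force and the opening at its end, in the units of the state.
- arm.get_obs(): the state, without advancing time (a new reading comes with each control period).
- imaging.read_camera(name): name is "scene" or "top" or "wrist"; returns a dict with "img" (384x512x3 uint8, red, green, blue), "range_z" (384x512 float32, mm along the optical axis (not along the pixel's ray), 0 where there is no reading), "fx", "fy", "cx", "cy" (pixels), "T" (4x4, takes a point from camera to world coordinates); the wrist camera has in their place "tool_from_camera" (4x4, takes a point from camera to tool coordinates, whose origin is the TCP and whose axes are the tool frame's). Camera axes: x right, y up, looking along -z (the intrinsics and any distortion apply to the point x, -y, -z); pixel columns grow to the right and rows downward; lengths in mm; the calibration is good to about 2 mm. A picture is of the moment at which its call begins: read the wrist's pose just before it.
- close_job(): hands the job in, once; it reports no verdict.
The state is a dict: "time_s": time; "joints": joint angles; "joint_velocities": joint speeds; "joint_efforts": joint torques, N m; "eef_pos": TCP position; "tool_rot": TCP orientation; "force": force on the tool from outside, world axes, zero at the start; "wrist_torque": the same for the moment, N m; "gripper_width": opening from 0.0 (shut) to 1.0 (fully open).
Only numpy, scipy, OpenCV 4.12 (cv2) and the standard library are available. Lean on these libraries where they do the work, as an engineer would, in place of code of your own. Each camera call takes 0.05 s, during which the arm holds its last target. There are 200 camera calls.

## Task

Load the analyser with the reagent packs standing on the bench: pull its reagent drawer fully out, stand every pack upright with its caps up in a lane of its own, down on the lane floor (a pack that arrived upside down must be turned over first), then push the drawer fully home and after that press the green start button. Leave the other things on the bench where they are.

Things in the scene. Friction and masses are not known exactly. Their poses are not given: they have to be found in the camera images.
- pack1_centre (a point): centre (half-way up) of a reagent pack: white three-bottle cassette 88 long (x) x 38 thick (y) x 64 mm tall (z): 52 mm body with flat base, on top a row of three grey 26 mm round caps 12 mm high, marking its upper side. z points from base to caps: z down = upside down, standing on its caps. 0.15-0.3 kg, centre of mass 21 mm above the base. May be absent
- pack2_centre (a point): another reagent pack, made exactly like pack 1, point and axes alike; may stand upside down; may be absent
- pack3_centre (a point): another reagent pack, made exactly like pack 1, point and axes alike; may stand upside down; may be absent
- pack4_centre (a point): another reagent pack, made exactly like pack 1, point and axes alike; may stand upside down; may be absent
- lane1 (a point): middle of the floor of a lane: straight slot 98 mm long (x, along the drawer, pointing into the analyser), 42 mm wide (y), 22 mm deep, in the drawer's aluminium block; z up. Four lanes lie side by side, 68 mm apart. It moves with the drawer; floor 22 mm above the bench. A seated pack stands 42 mm proud
- lane2 (a point): middle of the floor of another lane, made like lane 1, axes alike
- lane3 (a point): middle of the floor of another lane, made like lane 1, axes alike
- lane4 (a point): middle of the floor of another lane, made like lane 1, axes alike
- drawer (a joint): reagent drawer in the front of the white bench-top analyser (fixed, 336 mm wide; front part 112, rear 200 mm high): 0 = shut, 0.16 m = fully out, towards the robot along minus the lanes' x; friction 2 N, light damping, stays where left. Front panel 14 mm thick, top edge 98 mm above the bench; fully out, lane middles are 101 mm before the analyser's face
- drawer_handle (a point): middle of the drawer's handle: level round steel bar, 12 mm dia, 122 mm long (along this point's y), 80 mm above the bench, its centre line 42 mm in front of the drawer's panel, on two 10 mm posts 55 mm either side of its middle; x points to the analyser
- start_button_top (a point): centre of the top of the green start button, 30 mm dia, on the flat top of the analyser's low front part, left of its middle as the robot sees it; pressed straight down
- start_button (a joint): travel of the start button: 0 = up, 0.006 m = fully pressed (about 5 N), springs back
- specimen_pot_centre (a point): bystander: closed clear specimen pot, 40 mm dia, 60 mm high, among the packs; this point is its centre
- amber_bottle_centre (a point): bystander: amber glass bottle, 60 mm dia, 115 mm high; this point is its centre
- timer_centre (a point): bystander: flat white bench timer 60 x 75 x 22 mm; this point is its centre
Not all that is in view belongs to the job. Leave any red look-alike of the part that bears pack2_centre alone.

How it is judged:
By the outcome, as a careful person would: the job done as asked, in the order asked, and still so for the second after the job is handed in, with the robot touching nothing.
Of pack1, pack2, pack3 only 2 to 3 are there at a start; the rules pass over those that are not, and their reading is None.
At some moment in a run one of pack1, pack2, pack3 may be knocked a few centimetres aside while the robot is not near it.
It also fails if it takes over 210 s, if anything falls off the work surface, if the arm or the gripper's body presses on something with over 40 N, if the wrist force passes 120 N, or if a joint passes its speed limit or range.

## Working session

There is one attempt and no reset: what is moved stays moved. The work goes in short steps, Python scripts to look and compute and a tool call to move; the robot and the scene stay as the last step left them, time stands still between calls to the robot, and variables do not carry over. Pictures are saved under pics/ and viewed, about 12 in all and at most 16, crops included, and the job is handed in when it is done.

Besides the shell and the picture viewer there is one more tool, called after ">>>" as name(argument=value, ...) on one line, values as JSON. jog_arm: Moves the arm, as the interface text tells. Its arguments: {"type":"object","properties":{"motion":{"type":"array","items":{"type":"object","properties":{"x":{"type":"number"},"y":{"type":"number"},"z":{"type":"number"},"yaw":{"type":"number"},"hand":{"type":"number"}}}}},"required":["motion"]}

```bash
ls; mkdir -p pics; cat > h.py <<'E'
import numpy as np, cv2
from scipy.spatial.transform import Rotation as R
from rig import arm, imaging, close_job
def get(n):
    o=arm.get_obs(); c=imaging.read_camera(n)
    if n=="wrist":
        T=np.eye(4);T[:3,:3]=R.from_rotvec(o["tool_rot"]).as_matrix();T[:3,3]=o["eef_pos"];c["T"]=T@c["tool_from_camera"]
    return c
def cloud(c):
    d=c["range_z"];v,u=np.mgrid[:384,:512]
    P=np.stack([(u-c["cx"])/c["fx"]*d,-(v-c["cy"])/c["fy"]*d,-d],-1)
    W=P@c["T"][:3,:3].T+c["T"][:3,3]; W[d==0]=np.nan; return W
def save(c,n,crop=None,s=1):
    im=c["img"][:,:,::-1]
    if crop: a,b,e,f=crop; im=im[b:f,a:e]
    cv2.imwrite("pics/"+n,cv2.resize(im,None,fx=s,fy=s,interpolation=cv2.INTER_CUBIC))
def ray(c,u,v,z):
    d=c["T"][:3,:3]@np.array([(u-c["cx"])/c["fx"],-(v-c["cy"])/c["fy"],-1.]);o=c["T"][:3,3];return o+d*(z-o[2])/d[2]
E
python3 - <<'E'
from h import *
print(arm.get_obs(), arm.nose_length)
for n in["scene","top"]:
    c=get(n);save(c,n+"0.png",s=1.5);print(n,[k for k in c],c["fx"],c["fy"],c["T"].round(2).tolist());np.savez(n+"0.npz",**c)
E
```

```text
pics
{'time_s': 0.0, 'joints': array([ 1.17039647e+00,  3.51245700e-01,  1.65242503e+00, -9.08881798e-06,
        1.13914122e+00, -8.46015326e-02]), 'joint_velocities': array([-4.99992097e-04,  8.86549836e-05,  3.55996720e-06, -1.97511640e-03,
       -1.38715629e-03, -6.35431754e-04]), 'joint_efforts': array([ 1.68753719e-03, -4.97315061e+01, -2.85250586e+01,  6.99726306e-02,
        2.56348983e-02, -5.13936686e-05]), 'eef_pos': array([170.74219216, 522.68758899, 404.19576648]), 'tool_rot': array([ 2.54259483e+00,  1.84412890e+00, -1.63284858e-03]), 'force': array([ 0.26634605,  0.47607513, -0.16574892]), 'wrist_torque': array([-0.01075908, -0.06154023, -0.00478723]), 'gripper_width': 0.9987037103451458} 186.1
scene ['img', 'range_z', 'fx', 'fy', 'cx', 'cy', 'T'] 450.7917888899115 450.7917888899115 [[0.72, -0.46, 0.52, 1197.74], [0.69, 0.5, -0.53, -542.02], [-0.02, 0.74, 0.68, 938.82], [0.0, 0.0, 0.0, 1.0]]
top ['img', 'range_z', 'fx', 'fy', 'cx', 'cy', 'T'] 368.2345803392246 368.2345803392246 [[0.01, 1.0, -0.07, 503.66], [-1.0, 0.02, 0.03, 105.08], [0.03, 0.07, 1.0, 1016.63], [0.0, 0.0, 0.0, 1.0]]
```

View pics/top0.png

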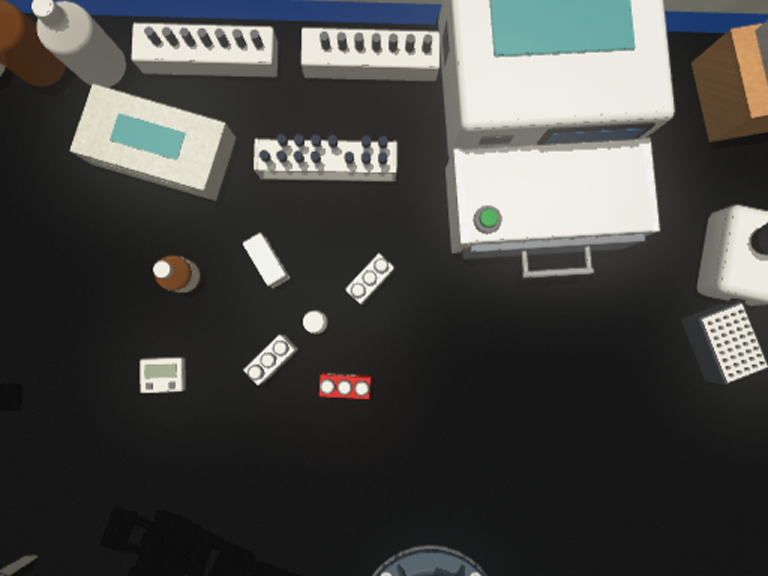

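View pics/scene0.png

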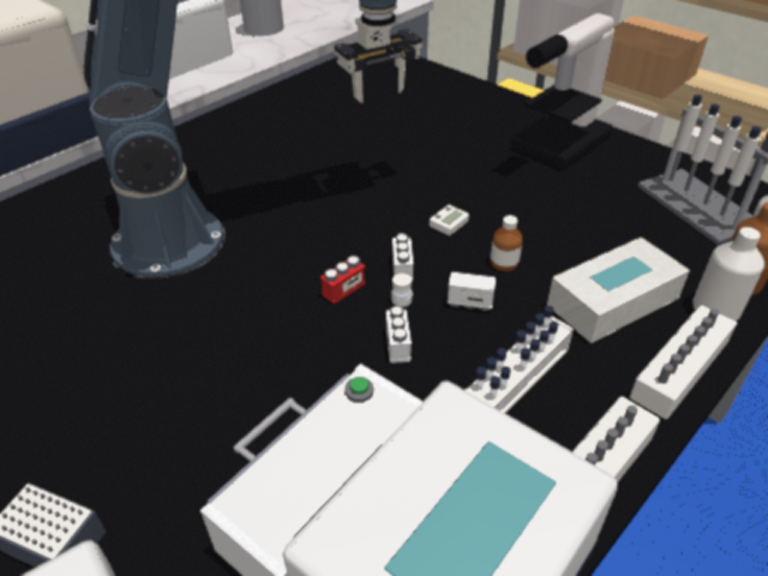

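Top view (1.5× px): upright packs at (369,278) and (270,360), with three caps visible on each. A plain white block at (265,260) has no caps showing, so it is probably an upside-down pack. The red look-alike is at (345,386), the pot at (314,321), the button at (488,218) and the handle at (558,265). I'll confirm the candidates in an enlarged crop and measure them.

```bash
python3 - <<'E'
from h import *
c=dict(np.load("top0.npz")); W=cloud(c)
s=dict(np.load("scene0.npz")); Ws=cloud(s)
im=c["img"];hsv=cv2.cvtColor(im,cv2.COLOR_RGB2HSV)
def fit(W,hsv,zmin,box,nm):
    m=(W[...,2]>zmin)&(W[...,0]>box[0])&(W[...,0]<box[1])&(W[...,1]>box[2])&(W[...,1]<box[3])
    m=m.astype(np.uint8); n,l,st,ce=cv2.connectedComponentsWithStats(m)
    for i in range(1,n):
        if st[i,4]<60: continue
        k=l==i;p=W[k];r=cv2.minAreaRect(p[:,:2].astype(np.float32))
        print(nm,"px",ce[i].round(),"n",st[i,4],"c",np.round(r[0],1),"sz",np.round(r[1],1),"ang",round(r[2],1),"ztop",np.percentile(p[:,2],[5,50,95]).round(1),"col",(s if nm=="scene" else c)["img"][k].mean(0).round())
box=(300,800,-150,500)
print("table z",np.nanmedian(W[330:370,150:250,2]), np.nanmedian(Ws[...,2][150:170,60:120]))
fit(W,hsv,12,(250,620,20,450),"top"); fit(Ws,None,12,(250,620,20,450),"scene")
# button green
for cc,WW,n in((c,W,"top"),(s,Ws,"scene")):
    h=cv2.cvtColor(cc["img"],cv2.COLOR_RGB2HSV);g=(h[...,0]>50)&(h[...,0]<75)&(h[...,1]>120)
    p=WW[g];print(n,"btn",g.sum(),np.nanmedian(p,0).round(1))
    # handle: points z 70-95
    k=(WW[...,2]>70)&(WW[...,2]<94)&(WW[...,0]>420)&(WW[...,0]<640)&(WW[...,1]<0)&(WW[...,1]>-300)
    v,u=np.nonzero(k);p=WW[k];print("handle",k.sum(),p.mean(0).round(1),p.min(0).round(),p.max(0).round(),u.min(),u.max(),v.min(),v.max())
a=(np.clip(c["img"][140:280,150:280],0,255));save(c,"crop1.png",(90,140,280,275),4)
E
```

```text
table z 1.2510400716994354 44.700843943819564
top px [120. 184.] n 415 c [597.  434.2] sz [31.1 45.6] ang 89.6 ztop [ 23.5  78.6 116. ] col [120.  97.  75.]
top px [182. 183.] n 228 c [611.  283.4] sz [41.1 37.7] ang 31.3 ztop [24.3 64.  66.9] col [201. 201. 194.]
top px [245. 188.] n 403 c [599.8 114.1] sz [37.4 83.7] ang 47.3 ztop [42.7 55.2 67.1] col [197. 197. 189.]
top px [210. 215.] n 195 c [522.9 207.4] sz [37.4 36. ] ang 1.7 ztop [25.1 60.1 63.6] col [213. 212. 202.]
top px [180. 240.] n 555 c [457.4 284.8] sz [38.2 88.4] ang 44.8 ztop [29.7 55.1 67. ] col [191. 190. 182.]
top px [120. 250.] n 96 c [429.3 445.2] sz [57.9  9. ] ang 0.5 ztop [13.7 21.2 25.6] col [188. 184. 172.]
top px [229. 257.] n 531 c [412.8 153.1] sz [87.7 38.1] ang 87.0 ztop [42.3 55.8 67.4] col [189. 117. 111.]
scene px [334. 161.] n 255 c [600.9 432.6] sz [39.7 31.7] ang 7.9 ztop [ 17.7  71.1 113.8] col [127. 105.  88.]
scene px [268. 179.] n 563 c [485.9 258.5] sz [ 39.4 168. ] ang 41.5 ztop [19.  53.1 65.7] col [176. 173. 171.]
scene px [228. 185.] n 527 c [417.5 154.3] sz [92.4 42.5] ang 84.7 ztop [16.6 50.  66.2] col [143.  85.  84.]
scene px [303. 190.] n 141 c [613.3 281.6] sz [35.2 41.6] ang 31.6 ztop [19.7 61.6 66.9] col [188. 186. 185.]
scene px [263. 214.] n 234 c [600.3 119.2] sz [38.1 79.9] ang 47.3 ztop [39.1 60.6 66.8] col [182. 180. 178.]
top btn 89 [695.4 -80.7 135.2]
handle 284 [ 617.3 -205.2   85.7] [ 604. -270.   78.] [ 640. -148.   92.] 348 395 171 185
scene btn 92 [701.8 -80.9 134.3]
handle 304 [ 621.2 -207.3   85. ] [ 607. -268.   77.] [ 640. -147.   91.] 156 201 265 303
```

View pics/crop1.png

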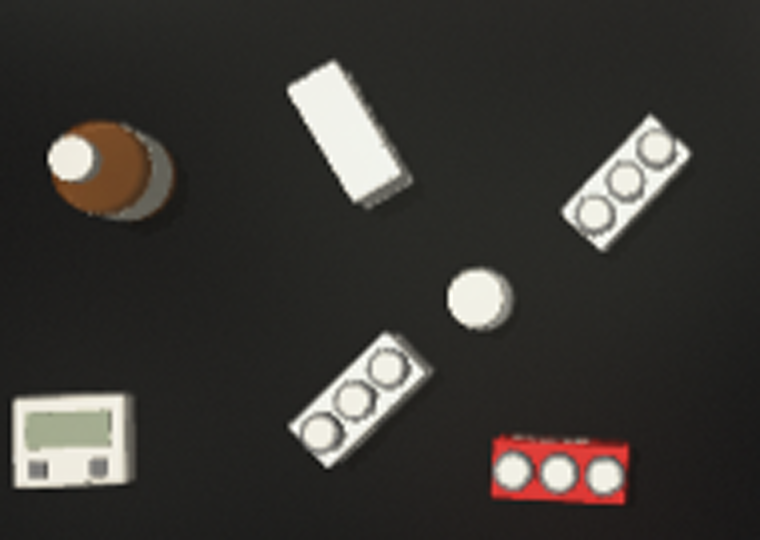

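The crop confirms two white upright packs at crop (355,400) and (626,182), and one white pack standing on its caps at (350,130). The red one at (560,470) is the look-alike and I'll leave it. The drawer comes first, so I'll get its heading and plan the move.

```bash
python3 - <<'E'
from h import *
for f in("top0.npz","scene0.npz"):
    c=dict(np.load(f));W=cloud(c)
    k=(W[...,2]>76)&(W[...,2]<94)&(W[...,0]>590)&(W[...,0]<622)&(W[...,1]<-140)&(W[...,1]>-280)
    p=W[k]
    lo=p[(abs(p[:,1]+206)<45)]
    print(f,len(lo),"bar x",lo[:,0].mean(),"slope dx/dy",np.polyfit(lo[:,1],lo[:,0],1),"y ext",p[:,1].min(),p[:,1].max(),"ztop",np.percentile(lo[:,2],[50,90]))
    k=(W[...,2]>106)&(W[...,2]<120)&(W[...,0]>600)&(W[...,0]<800)&(W[...,1]<0)&(W[...,1]>-420)
    p=W[k][:,:2].astype(np.float32);print("top face",len(p),cv2.minAreaRect(p),np.median(W[k][:,2]))
    k=(W[...,2]>50)&(W[...,2]<75)&(W[...,0]>610)&(W[...,0]<660)&(W[...,1]<240)&(W[...,1]>0)
    k=(W[...,2]>45)&(W[...,2]<80)&(W[...,0]>560)&(W[...,0]<720)&(W[...,1]<350)&(W[...,1]>230)
    p=W[k][:,:2].astype(np.float32);print("U",len(p),cv2.minAreaRect(p),np.median(W[k][:,2]))
o=arm.get_obs();M=R.from_rotvec(o["tool_rot"]).as_matrix();print(M.round(3))
E
```

```text
top0.npz 156 bar x 613.3140454382224 slope dx/dy [-7.97337053e-02  5.96948647e+02] y ext -270.1846681081422 -148.15987306387495 ztop [86.00700424 88.12124538]
top face 6567 ((741.1527099609375, -199.13206481933594), (144.3879852294922, 337.03155517578125), 4.5421295166015625) 113.19786138978884
U 519 ((631.17919921875, 295.80828857421875), (88.26493072509766, 38.064884185791016), 31.844921112060547) 64.45674525061531
scene0.npz 149 bar x 617.5735832277161 slope dx/dy [-4.49043187e-02  6.08563062e+02] y ext -268.18040526689725 -147.33103752839457 ztop [85.67511058 88.71152799]
top face 7176 ((734.8697509765625, -197.34934997558594), (126.92103576660156, 338.93231201171875), 4.456395626068115) 112.83194203948341
U 389 ((634.4708251953125, 296.3880310058594), (87.33926391601562, 43.609649658203125), 34.822959899902344) 63.19855449377519
[[ 0.311  0.951 -0.   ]
 [ 0.951 -0.311 -0.001]
 [-0.001 -0.    -1.   ]]
```

>>> jog_arm(motion=[{"yaw": 0.147},{"yaw": 0.147},{"yaw": 0.147},{"yaw": 0.147},{"yaw": 0.147},{"yaw": 0.147},{"yaw": 0.147},{"yaw": 0.147}])

```text
invalid input at $.motion[0]: expected keys x, y, z, yaw, hand
```

>>> jog_arm(motion=[{"x": 16,"y": 32},{"x": 16,"y": 32},{"x": 16,"y": 32},{"x": 16,"y": 32},{"x": 16,"y": 32},{"x": 16,"y": 32},{"x": 16,"y": 32},{"x": 16,"y": 32}])

```text
invalid input at $.motion[0]: expected keys x, y, z, yaw, hand
```

>>> jog_arm(motion=[{"x": 16,"y": 32},{"x": 16,"y": 32},{"x": 16,"y": 32},{"x": 16,"y": 32},{"x": 16,"y": 32},{"x": 16,"y": 32},{"x": 16,"y": 32},{"x": 16,"y": 32}])

```text
invalid input at $.motion[0]: expected keys x, y, z, yaw, hand
```

>>> jog_arm(motion=[{"x": 16,"y": 32},{"x": 16,"y": 32},{"x": 16,"y": 32},{"x": 16,"y": 32},{"x": 16,"y": 32},{"x": 16,"y": 32},{"x": 16,"y": 32},{"hand": 40}])

```text
invalid input at $.motion[0]: expected keys x, y, z, yaw, hand
```

All keys are required.

>>> jog_arm(motion=[{"x": 0,"y": 0,"z": 0,"yaw": 0.147,"hand": 93},{"x": 0,"y": 0,"z": 0,"yaw": 0.147,"hand": 93},{"x": 0,"y": 0,"z": 0,"yaw": 0.147,"hand": 93},{"x": 0,"y": 0,"z": 0,"yaw": 0.147,"hand": 93},{"x": 0,"y": 0,"z": 0,"yaw": 0.147,"hand": 93},{"x": 0,"y": 0,"z": 0,"yaw": 0.147,"hand": 93},{"x": 0,"y": 0,"z": 0,"yaw": 0.147,"hand": 93},{"x": 0,"y": 0,"z": 0,"yaw": 0.147,"hand": 93}])

```text
time_s: 0.9
eef_pos: [170.8, 522.7, 404.4]
tool_rot: [3.139, 0.115, -0.001]
force: [0.4, -0.9, 0.9]
gripper_width: 1.001
```

>>> jog_arm(motion=[{"x": 16,"y": 32,"z": 0,"yaw": 0,"hand": 93},{"x": 16,"y": 32,"z": 0,"yaw": 0,"hand": 93},{"x": 16,"y": 32,"z": 0,"yaw": 0,"hand": 93},{"x": 16,"y": 32,"z": 0,"yaw": 0,"hand": 93},{"x": 16,"y": 32,"z": 0,"yaw": 0,"hand": 93},{"x": 16,"y": 32,"z": 0,"yaw": 0,"hand": 93},{"x": 16,"y": 32,"z": 0,"yaw": 0,"hand": 93},{"x": 16,"y": 32,"z": 0,"yaw": 0,"hand": 93}])

```text
time_s: 1.7
eef_pos: [319.0, 276.3, 404.6]
tool_rot: [3.139, 0.124, -0.0]
force: [1.0, 0.5, 0.2]
gripper_width: 1.003
```

>>> jog_arm(motion=[{"x": 16,"y": 32,"z": 0,"yaw": 0,"hand": 93},{"x": 16,"y": 32,"z": 0,"yaw": 0,"hand": 93},{"x": 16,"y": 32,"z": 0,"yaw": 0,"hand": 93},{"x": 16,"y": 32,"z": 0,"yaw": 0,"hand": 93},{"x": 16,"y": 32,"z": 0,"yaw": 0,"hand": 93},{"x": 16,"y": 32,"z": 0,"yaw": 0,"hand": 93},{"x": 16,"y": 32,"z": 0,"yaw": 0,"hand": 93},{"x": 16,"y": 32,"z": 0,"yaw": 0,"hand": 93}])

```text
time_s: 2.5
eef_pos: [466.9, 31.1, 404.6]
tool_rot: [-3.139, -0.124, 0.0]
force: [-0.3, 0.3, 0.1]
gripper_width: 1.002
```

>>> jog_arm(motion=[{"x": 16,"y": 32,"z": 0,"yaw": 0,"hand": 45},{"x": 16,"y": 32,"z": 0,"yaw": 0,"hand": 45},{"x": 16,"y": 32,"z": 0,"yaw": 0,"hand": 45},{"x": 16,"y": 32,"z": 0,"yaw": 0,"hand": 45},{"x": 16,"y": 32,"z": 0,"yaw": 0,"hand": 45},{"x": 16,"y": 32,"z": 0,"yaw": 0,"hand": 45},{"x": 16,"y": 32,"z": 0,"yaw": 0,"hand": 45},{"x": 0,"y": 0,"z": 0,"yaw": 0,"hand": 45}])

```text
time_s: 3.3
eef_pos: [596.7, -184.9, 403.8]
tool_rot: [3.139, 0.12, -0.0]
force: [-0.2, 0.4, -0.7]
gripper_width: 0.489
```

```bash
cat >> h.py <<'E'
def pose():
    o=arm.get_obs();M=R.from_rotvec(o["tool_rot"]).as_matrix();return o,M
def to(x,y,zg,ang=None):
    """zg: grasp-point height; ang: wanted world direction of jaw axis, deg (mod 180)"""
    o,M=pose();a=np.degrees(np.arctan2(M[1,0],M[0,0]))
    yaw=0.
    if ang is not None:
        yaw=(a-ang+90)%180-90   # + = clockwise from above
    d=np.array([x,y,zg+167])-o["eef_pos"]
    b=np.radians(a-yaw);X=np.array([np.cos(b),np.sin(b)]);Y=np.array([np.sin(b),-np.cos(b)])
    print("t",round(o["time_s"],1),"now",o["eef_pos"].round(1),"jaw",round(a,1),"j6",round(o["joints"][5],2),"w",round(o["gripper_width"]*93,1),"| YAW %.3f then dx %.1f dy %.1f dz %.1f"%(np.radians(yaw),X@d[:2],Y@d[:2],-d[2]))
E
python3 - <<'E'
from h import *
c=get("wrist");save(c,"w1.png",s=1.2)
W=cloud(c)
k=(W[...,2]>76)&(W[...,2]<94)&(W[...,0]>580)&(W[...,0]<626)&(W[...,1]<-140)&(W[...,1]>-280)
p=W[k];lo=p[abs(p[:,1]+206)<45];print(len(lo),lo.mean(0),np.polyfit(lo[:,1],lo[:,0],1),p[:,1].min(),p[:,1].max())
k=(W[...,2]>105)&(W[...,2]<118);print(W[k].mean(0),W[k][:,0].min())
to(613,-206,80,4.5)
E
```

```text
760 [ 614.89141455 -204.64629832   83.77939496] [-8.67448565e-02  5.97139401e+02] -268.2663361727167 -146.59442361378652
[ 750.23267289 -122.25272603  111.01123932] 657.2189035993238
t 3.4 now [ 596.  -183.3  403.8] jaw 4.4 j6 -0.45 w 45.2 | YAW -0.001 then dx 15.1 dy 24.0 dz 156.8
```

View pics/w1.png

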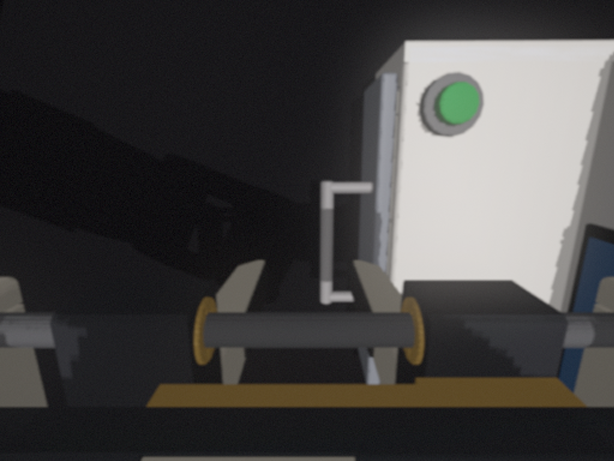

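The wrist view shows the bar between the fingers, about (327,240), with the button at (458,103). Wrist depth puts the bar at x≈614, y≈-206, which matches the top view. I'll descend and grip.

>>> jog_arm(motion=[{"x": 15.5,"y": 24,"z": 0,"yaw": 0,"hand": 45},{"x": 0,"y": 0,"z": 22,"yaw": 0,"hand": 45},{"x": 0,"y": 0,"z": 22,"yaw": 0,"hand": 45},{"x": 0,"y": 0,"z": 22,"yaw": 0,"hand": 45},{"x": 0,"y": 0,"z": 22,"yaw": 0,"hand": 45},{"x": 0,"y": 0,"z": 22,"yaw": 0,"hand": 45},{"x": 0,"y": 0,"z": 22,"yaw": 0,"hand": 45},{"x": 0,"y": 0,"z": 22,"yaw": 0,"hand": 45}])

```text
time_s: 4.15
eef_pos: [612.7, -203.5, 249.9]
tool_rot: [-3.139, -0.125, 0.001]
force: [1.0, -0.5, -0.0]
gripper_width: 0.489
```

>>> jog_arm(motion=[{"x": 0,"y": 0,"z": 3,"yaw": 0,"hand": 45},{"x": 0,"y": 0,"z": 0,"yaw": 0,"hand": 5},{"x": 0,"y": 0,"z": 0,"yaw": 0,"hand": 5},{"x": 0,"y": 0,"z": 0,"yaw": 0,"hand": 5},{"x": 0,"y": 0,"z": 0,"yaw": 0,"hand": 5},{"x": 0,"y": 0,"z": 0,"yaw": 0,"hand": 5},{"x": 0,"y": 0,"z": 0,"yaw": 0,"hand": 5},{"x": 0,"y": 0,"z": 0,"yaw": 0,"hand": 5}])

```text
time_s: 4.95
eef_pos: [613.3, -204.6, 248.5]
tool_rot: [3.139, 0.124, 0.002]
force: [0.7, 1.2, 5.4]
gripper_width: 0.118
```

>>> jog_arm(motion=[{"x": -10,"y": 0,"z": 0,"yaw": 0,"hand": 5},{"x": -15,"y": 0,"z": 0,"yaw": 0,"hand": 5},{"x": -15,"y": 0,"z": 0,"yaw": 0,"hand": 5},{"x": -15,"y": 0,"z": 0,"yaw": 0,"hand": 5},{"x": -15,"y": 0,"z": 0,"yaw": 0,"hand": 5},{"x": -15,"y": 0,"z": 0,"yaw": 0,"hand": 5},{"x": -15,"y": 0,"z": 0,"yaw": 0,"hand": 5},{"x": -15,"y": 0,"z": 0,"yaw": 0,"hand": 5}])

```text
time_s: 5.75
eef_pos: [498.1, -213.8, 248.5]
tool_rot: [3.138, 0.124, 0.003]
force: [3.9, -1.0, 6.3]
gripper_width: 0.118
```

>>> jog_arm(motion=[{"x": -15,"y": 0,"z": 0,"yaw": 0,"hand": 5},{"x": -15,"y": 0,"z": 0,"yaw": 0,"hand": 5},{"x": -10,"y": 0,"z": 0,"yaw": 0,"hand": 5},{"x": -5,"y": 0,"z": 0,"yaw": 0,"hand": 5},{"x": -2,"y": 0,"z": 0,"yaw": 0,"hand": 5},{"x": 0,"y": 0,"z": 0,"yaw": 0,"hand": 5},{"x": 0,"y": 0,"z": 0,"yaw": 0,"hand": 5},{"x": 0,"y": 0,"z": 0,"yaw": 0,"hand": 5}])

```text
time_s: 6.55
eef_pos: [454.2, -217.2, 248.6]
tool_rot: [3.137, 0.122, 0.016]
force: [28.2, 9.0, -11.7]
gripper_width: 0.116
```

The drawer is at its stop: about 159 mm of travel and 28 N. I'll release, lift and look.

>>> jog_arm(motion=[{"x": 3,"y": 0,"z": 0,"yaw": 0,"hand": 40},{"x": 0,"y": 0,"z": 0,"yaw": 0,"hand": 40},{"x": 0,"y": 0,"z": 0,"yaw": 0,"hand": 40},{"x": 0,"y": 0,"z": 0,"yaw": 0,"hand": 40},{"x": 0,"y": 0,"z": -40,"yaw": 0,"hand": 40},{"x": 0,"y": 0,"z": -40,"yaw": 0,"hand": 40},{"x": 0,"y": 0,"z": -40,"yaw": 0,"hand": 40},{"x": 0,"y": 0,"z": -40,"yaw": 0,"hand": 40}])

```text
time_s: 7.35
eef_pos: [454.0, -217.0, 409.3]
tool_rot: [-3.139, -0.124, 0.001]
force: [-0.3, -0.8, -0.0]
gripper_width: 0.432
```

>>> jog_arm(motion=[{"x": -30,"y": -40,"z": 0,"yaw": 0,"hand": 93},{"x": -30,"y": -40,"z": 0,"yaw": 0,"hand": 93},{"x": 0,"y": -40,"z": 0,"yaw": 0,"hand": 93},{"x": 0,"y": -40,"z": 0,"yaw": 0,"hand": 93},{"x": 0,"y": -40,"z": 0,"yaw": 0,"hand": 93},{"x": 0,"y": -40,"z": 0,"yaw": 0,"hand": 93},{"x": 0,"y": -30,"z": 0,"yaw": 0,"hand": 93},{"x": 0,"y": 0,"z": 0,"yaw": 0,"hand": 93}])

```text
time_s: 8.15
eef_pos: [372.7, 49.4, 407.7]
tool_rot: [-3.139, -0.129, 0.001]
force: [-0.4, -0.6, -0.7]
gripper_width: 0.994
```

```bash
cat >> h.py <<'E'
def comps(W,img,box,zlo,zhi,nmin=60):
    m=(W[...,2]>zlo)&(W[...,2]<zhi)&(W[...,0]>box[0])&(W[...,0]<box[1])&(W[...,1]>box[2])&(W[...,1]<box[3])
    n,l,st,ce=cv2.connectedComponentsWithStats(m.astype(np.uint8))
    for i in range(1,n):
        if st[i,4]<nmin: continue
        k=l==i;p=W[k];(x,y),(w,h),a=cv2.minAreaRect(p[:,:2].astype(np.float32))
        if w<h: w,h,a=h,w,a+90
        print("px",ce[i].round(),"n",st[i,4],"c %.1f %.1f long %.1f short %.1f long-dir %.1f"%(x,y,w,h,a%180),"z",np.percentile(p[:,2],[50,95]).round(1),"col",img[k].mean(0).round())
E
python3 - <<'E'
from h import *
c=get("top");np.savez("top1.npz",**c);save(c,"top1.png",s=1.5)
s=get("scene");np.savez("scene1.npz",**s)
W=cloud(c)
comps(W,c["img"],(380,720,60,340),40,80)
print("scene");comps(cloud(s),s["img"],(380,720,60,340),40,80)
# lanes floor
print("floors");comps(W,c["img"],(440,720,-400,0),14,34,30)
print("block");comps(W,c["img"],(440,720,-400,0),38,52,30)
print("panel/handle");comps(W,c["img"],(400,720,-400,0),74,106,30)
to(632,296,80,122)
E
```

```text
px [176. 173.] n 525 c 630.9 295.7 long 88.2 short 37.9 long-dir 32.0 z [64.4 67.3] col [223. 224. 216.]
px [246. 186.] n 489 c 601.5 113.3 long 87.5 short 38.2 long-dir 138.4 z [56.4 66.9] col [203. 203. 195.]
px [208. 214.] n 157 c 523.6 208.7 long 33.7 short 33.6 long-dir 0.9 z [60.5 63.7] col [233. 232. 221.]
px [179. 240.] n 509 c 457.7 285.1 long 87.2 short 37.9 long-dir 134.8 z [58.4 67.1] col [199. 199. 191.]
px [229. 258.] n 508 c 412.6 153.2 long 87.9 short 37.9 long-dir 87.3 z [56.5 67.4] col [192. 119. 113.]
scene
px [268. 168.] n 263 c 462.0 286.0 long 89.6 short 37.8 long-dir 132.6 z [58.1 66.4] col [178. 176. 174.]
px [228. 182.] n 333 c 416.9 155.0 long 88.4 short 39.4 long-dir 87.3 z [55.9 66.8] col [155.  96.  95.]
px [267. 188.] n 128 c 528.7 209.7 long 37.1 short 32.7 long-dir 132.6 z [59.4 63. ] col [199. 196. 192.]
px [314. 190.] n 430 c 635.4 296.0 long 88.0 short 43.5 long-dir 31.0 z [62.6 67. ] col [199. 197. 196.]
px [265. 218.] n 367 c 605.4 114.6 long 90.2 short 38.5 long-dir 137.5 z [58.3 66.3] col [182. 180. 179.]
floors
px [301. 158.] n 31 c 685.8 -35.4
[... 233 characters left out ...]
long-dir 5.4 z [23.9 29.8] col [218. 215. 205.]
px [355. 201.] n 520 c 566.7 -182.5 long 98.1 short 37.7 long-dir 4.7 z [23.4 28.5] col [227. 225. 214.]
px [330. 203.] n 534 c 561.1 -113.8 long 98.1 short 38.7 long-dir 4.8 z [23.4 27.7] col [225. 223. 213.]
block
px [368. 201.] n 2539 c 568.2 -212.8 long 296.3 short 116.3 long-dir 94.6 z [45.3 48.2] col [222. 220. 210.]
panel/handle
px [305. 153.] n 60 c 687.0 -35.3 long 64.8 short 11.3 long-dir 14.7 z [ 89.4 104.5] col [116. 114. 107.]
px [376. 230.] n 1023 c 479.4 -219.4 long 298.9 short 62.2 long-dir 94.6 z [ 97.8 101.5] col [140. 141. 141.]
t 8.2 now [373.3  47.4 407.7] jaw 4.6 j6 -0.08 w 93.0 | YAW 1.093 then dx -73.7 dy -351.2 dz 160.7
```

View pics/top1.png

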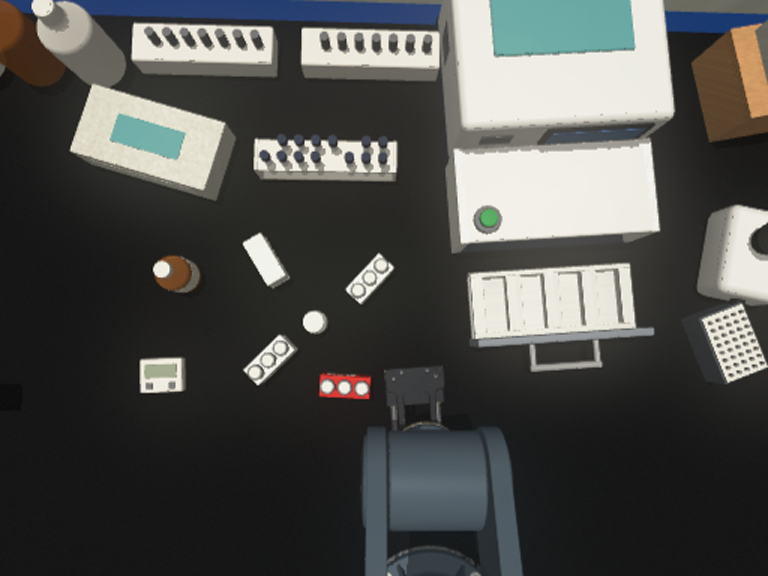

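Top view: the drawer is out with four empty lanes, centred at about (495,305), (532,302), (569,300) and (607,296). The packs have not moved. Tool tilt can't be commanded, so the upside-down pack must be turned about the jaw axis. I'll grip its end faces below the centre of mass and see whether it swings. First I'll go over it for a near look.

```bash
python3 - <<'E'
from h import *
to(633,296,180,32)
E
```

```text
t 8.2 now [373.3  47.4 407.7] jaw 4.6 j6 -0.08 w 93.0 | YAW -0.478 then dx 352.0 dy -73.2 dz 60.7
```

>>> jog_arm(motion=[{"x": 0,"y": 0,"z": 0,"yaw": -0.12,"hand": 93},{"x": 0,"y": 0,"z": 0,"yaw": -0.12,"hand": 93},{"x": 0,"y": 0,"z": 0,"yaw": -0.12,"hand": 93},{"x": 0,"y": 0,"z": 0,"yaw": -0.118,"hand": 93},{"x": 32,"y": -6.5,"z": 0,"yaw": 0,"hand": 93},{"x": 32,"y": -6.5,"z": 0,"yaw": 0,"hand": 93},{"x": 32,"y": -6.5,"z": 0,"yaw": 0,"hand": 93},{"x": 32,"y": -6.5,"z": 0,"yaw": 0,"hand": 93}])

```text
time_s: 9.05
eef_pos: [469.6, 136.5, 407.5]
tool_rot: [3.021, 0.861, -0.001]
force: [-0.7, -0.3, 0.2]
gripper_width: 1.001
```

>>> jog_arm(motion=[{"x": 32,"y": -6.5,"z": 0,"yaw": 0,"hand": 93},{"x": 32,"y": -6.5,"z": 0,"yaw": 0,"hand": 93},{"x": 32,"y": -6.5,"z": 0,"yaw": 0,"hand": 93},{"x": 32,"y": -6.5,"z": 0,"yaw": 0,"hand": 93},{"x": 32,"y": -6.5,"z": 0,"yaw": 0,"hand": 93},{"x": 32,"y": -6.5,"z": 0,"yaw": 0,"hand": 93},{"x": 32,"y": -6.5,"z": 0,"yaw": 0,"hand": 93},{"x": 0,"y": 0,"z": 0,"yaw": 0,"hand": 93}])

```text
time_s: 9.85
eef_pos: [636.7, 294.0, 406.2]
tool_rot: [3.021, 0.863, -0.001]
force: [0.8, -0.4, -0.2]
gripper_width: 0.999
```

```bash
python3 - <<'E'
from h import *
c=get("wrist");save(c,"w2.png",s=1.2)
W=cloud(c)
comps(W,c["img"],(540,740,200,400),56,80)
to(633,296,25,32)
E
```

```text
px [257. 175.] n 2224 c 632.1 298.6 long 87.8 short 37.1 long-dir 31.8 z [63.  64.2] col [168. 165. 163.]
t 9.9 now [635.8 293.1 406.3] jaw 31.9 j6 -0.19 w 93.2 | YAW -0.002 then dx -0.8 dy -3.9 dz 214.3
```

View pics/w2.png

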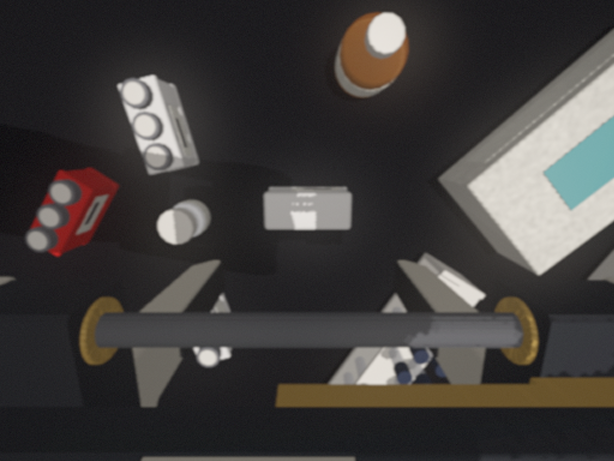

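The wrist view shows the upside-down pack at (307,208), its base up and no caps visible, at z 63–64 mm. Before descending I'll check clearance for the gripper body.

```bash
python3 - <<'E'
from h import *
for f in("top1.npz","scene1.npz"):
    c=dict(np.load(f));W=cloud(c);d=W-np.array([632.5,297.5,0]);a=np.radians(32)
    x=d[...,0]*np.cos(a)+d[...,1]*np.sin(a);y=d[...,0]*np.sin(a)-d[...,1]*np.cos(a)
    for nm,k in(("body",(abs(x)<110)&(abs(y)<60)&(W[...,2]>72)),("fingers",(abs(x)<75)&(abs(x)>48)&(abs(y)<15)&(W[...,2]>10))):
        print(f,nm,k.sum(), [] if not k.any() else (x[k].min(),x[k].max(),y[k].min(),y[k].max(),W[k][:,2].max()))
E
```

```text
top1.npz body 0 []
top1.npz fingers 0 []
scene1.npz body 0 []
scene1.npz fingers 0 []
```

>>> jog_arm(motion=[{"x": -0.5,"y": -5.5,"z": 0,"yaw": 0,"hand": 93},{"x": 0,"y": 0,"z": 35,"yaw": 0,"hand": 93},{"x": 0,"y": 0,"z": 35,"yaw": 0,"hand": 93},{"x": 0,"y": 0,"z": 35,"yaw": 0,"hand": 93},{"x": 0,"y": 0,"z": 30,"yaw": 0,"hand": 93},{"x": 0,"y": 0,"z": 10,"yaw": 0,"hand": 93},{"x": 0,"y": 0,"z": 10,"yaw": 0,"hand": 93},{"x": 0,"y": 0,"z": 0,"yaw": 0,"hand": 93}])

```text
time_s: 10.7
eef_pos: [631.1, 298.1, 252.9]
tool_rot: [3.021, 0.863, -0.0]
force: [-0.3, -0.7, 0.4]
gripper_width: 1.001
```

>>> jog_arm(motion=[{"x": 0.8,"y": 0,"z": 4,"yaw": 0,"hand": 93},{"x": 0,"y": 0,"z": 4,"yaw": 0,"hand": 93},{"x": 0,"y": 0,"z": 4,"yaw": 0,"hand": 93},{"x": 0,"y": 0,"z": 2,"yaw": 0,"hand": 93},{"x": 0,"y": 0,"z": 0,"yaw": 0,"hand": 93},{"x": 0,"y": 0,"z": 0,"yaw": 0,"hand": 93},{"x": 0,"y": 0,"z": 0,"yaw": 0,"hand": 93},{"x": 0,"y": 0,"z": 0,"yaw": 0,"hand": 93}])

```text
time_s: 11.5
eef_pos: [631.8, 298.9, 238.9]
tool_rot: [-3.021, -0.864, -0.0]
force: [-0.5, 0.1, -0.1]
gripper_width: 0.998
```

>>> jog_arm(motion=[{"x": 0,"y": 0,"z": 12,"yaw": 0,"hand": 93},{"x": 0,"y": 0,"z": 12,"yaw": 0,"hand": 93},{"x": 0,"y": 0,"z": 12,"yaw": 0,"hand": 93},{"x": 0,"y": 0,"z": 10,"yaw": 0,"hand": 93},{"x": 0,"y": 0,"z": 0,"yaw": 0,"hand": 80},{"x": 0,"y": 0,"z": 0,"yaw": 0,"hand": 80},{"x": 0,"y": 0,"z": 0,"yaw": 0,"hand": 80},{"x": 0,"y": 0,"z": 0,"yaw": 0,"hand": 80}])

```text
time_s: 12.3
eef_pos: [631.9, 299.0, 193.2]
tool_rot: [-3.02, -0.864, -0.001]
force: [-0.7, -0.4, -2.7]
gripper_width: 0.944
```

>>> jog_arm(motion=[{"x": 0,"y": 0,"z": -20,"yaw": 0,"hand": 80},{"x": 0,"y": 0,"z": -30,"yaw": 0,"hand": 80},{"x": 0,"y": 0,"z": -30,"yaw": 0,"hand": 80},{"x": 0,"y": 0,"z": -20,"yaw": 0,"hand": 80},{"x": 0,"y": 0,"z": 0,"yaw": 0,"hand": 80},{"x": 0,"y": 0,"z": 0,"yaw": 0,"hand": 80},{"x": 0,"y": 0,"z": 0,"yaw": 0,"hand": 80},{"x": 0,"y": 0,"z": 0,"yaw": 0,"hand": 80}])

```text
time_s: 13.1
eef_pos: [631.6, 298.8, 291.2]
tool_rot: [3.02, 0.864, -0.003]
force: [-0.3, -0.3, -2.1]
gripper_width: 0.943
```

```bash
python3 - <<'E'
from h import *
c=get("wrist");s=get("scene");W=cloud(s)
a=c["img"];b=s["img"][90:282,200:456]
b=cv2.resize(b,(512,384),interpolation=cv2.INTER_CUBIC)
cv2.imwrite("pics/j1.png",cv2.resize(np.hstack([a,b])[:,:,::-1],(800,300)))
E
```

```text
(no output)
```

View pics/j1.png

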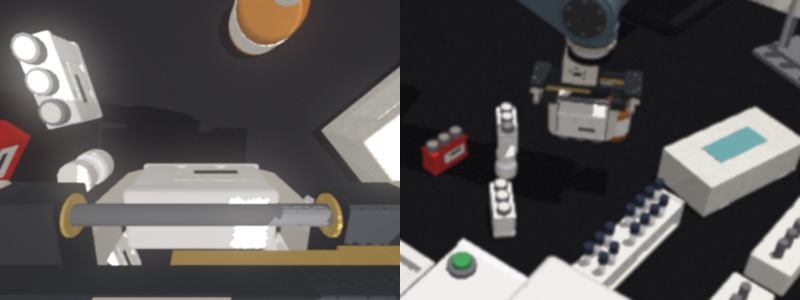

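The pack is held at 88 mm (left view, about (205,205)) and has not swung freely. I'll measure its tilt from the wrist depth.

```bash
cat >> h.py <<'E'
def tiltprof():
    """profile of the held pack: tool-y offset vs height relative to grasp point"""
    c=get("wrist");o,M=pose();W=cloud(c)
    P=(W-o["eef_pos"])@M   # tool coords
    k=(abs(P[...,0])<35)&(abs(P[...,1])<75)&(P[...,2]>90)&(P[...,2]<235)
    p=P[k];print("F",o["force"].round(1),"w",round(o["gripper_width"]*93,1))
    for b in range(-70,75,6):
        q=p[abs(p[:,1]-b)<3]
        if len(q)>8: print("ty %d h %.0f..%.0f n %d"%(b,*(167-np.percentile(q[:,2],[90,10])),len(q)))
E
python3 -c "
from h import *
tiltprof()"
```

```text
F [ 0.5 -0.4 -1.7] w 88.2
ty -34 h 76..77 n 111
ty -28 h 76..77 n 106
ty -16 h 0..39 n 6616
ty -10 h 38..40 n 664
ty 2 h 39..40 n 413
ty 8 h 39..40 n 1809
ty 14 h 39..40 n 1719
ty 20 h 38..39 n 369
```

The pack is gripped rigidly and level. Plan: set it down in free space, topple it so its caps point +tool-y, re-grip it near its base, then lever it upright on the analyser's fixed left top edge, jaw parallel to that edge. Carrying it to the open area near (330,330).

>>> jog_arm(motion=[{"x": -30,"y": -23,"z": 0,"yaw": 0,"hand": 80},{"x": -30,"y": -23,"z": 0,"yaw": 0,"hand": 80},{"x": -30,"y": -23,"z": 0,"yaw": 0,"hand": 80},{"x": -30,"y": -23,"z": 0,"yaw": 0,"hand": 80},{"x": -30,"y": -23,"z": 0,"yaw": 0,"hand": 80},{"x": -30,"y": -23,"z": 0,"yaw": 0,"hand": 80},{"x": -30,"y": -23,"z": 0,"yaw": 0,"hand": 80},{"x": -30,"y": -23,"z": 0,"yaw": 0,"hand": 80}])

```text
time_s: 14.05
eef_pos: [329.3, 328.1, 292.8]
tool_rot: [-3.021, -0.863, -0.0]
force: [0.3, 0.4, -0.9]
gripper_width: 0.946
```

>>> jog_arm(motion=[{"x": 0,"y": 0,"z": 0,"yaw": 0,"hand": 80},{"x": 0,"y": 0,"z": 20,"yaw": 0,"hand": 80},{"x": 0,"y": 0,"z": 20,"yaw": 0,"hand": 80},{"x": 0,"y": 0,"z": 20,"yaw": 0,"hand": 80},{"x": 0,"y": 0,"z": 20,"yaw": 0,"hand": 80},{"x": 0,"y": 0,"z": 12,"yaw": 0,"hand": 80},{"x": 0,"y": 0,"z": 5,"yaw": 0,"hand": 80},{"x": 0,"y": 0,"z": 0,"yaw": 0,"hand": 80}])

```text
time_s: 14.85
eef_pos: [331.0, 328.2, 195.5]
tool_rot: [3.02, 0.863, -0.001]
force: [0.2, 0.3, -2.4]
gripper_width: 0.944
```

>>> jog_arm(motion=[{"x": 0,"y": 0,"z": 2,"yaw": 0,"hand": 80},{"x": 0,"y": 0,"z": 0,"yaw": 0,"hand": 93},{"x": 0,"y": 0,"z": 0,"yaw": 0,"hand": 93},{"x": 0,"y": 0,"z": -10,"yaw": 0,"hand": 93},{"x": 0,"y": 0,"z": -30,"yaw": 0,"hand": 93},{"x": 0,"y": 0,"z": -40,"yaw": 0,"hand": 93},{"x": 0,"y": 0,"z": -40,"yaw": 0,"hand": 93},{"x": 0,"y": 0,"z": 0,"yaw": 0,"hand": 40}])

```text
time_s: 15.65
eef_pos: [331.4, 328.8, 319.0]
tool_rot: [-3.017, -0.863, -0.013]
force: [1.0, -0.0, -0.2]
gripper_width: 0.95
```

>>> jog_arm(motion=[{"x": 0,"y": 35,"z": 0,"yaw": 0,"hand": 30},{"x": 0,"y": 30,"z": 0,"yaw": 0,"hand": 30},{"x": 0,"y": 0,"z": 30,"yaw": 0,"hand": 30},{"x": 0,"y": 0,"z": 35,"yaw": 0,"hand": 30},{"x": 0,"y": 0,"z": 10,"yaw": 0,"hand": 30},{"x": 0,"y": 0,"z": 0,"yaw": 0,"hand": 30},{"x": 0,"y": 0,"z": 0,"yaw": 0,"hand": 30},{"x": 0,"y": 0,"z": 0,"yaw": 0,"hand": 30}])

```text
time_s: 16.45
eef_pos: [365.4, 273.4, 240.0]
tool_rot: [-3.02, -0.864, -0.003]
force: [0.5, 0.7, 0.1]
gripper_width: 0.332
```

```bash
python3 - <<'E'
from h import *
c=get("wrist");W=cloud(c)
print(pose()[0]["eef_pos"])
comps(W,c["img"],(230,430,230,430),54,80)
t=get("top");comps(cloud(t),t["img"],(230,430,230,430),54,80)
E
```

```text
[365.37849901 273.35586209 239.91156231]
px [257. 130.] n 10278 c 331.0 327.4 long 88.0 short 37.3 long-dir 31.9 z [63.  64.1] col [209. 206. 202.]
px [222. 229.] n 473 c 346.7 267.1 long 22.3 short 10.7 long-dir 164.3 z [69.2 79.1] col [83. 80. 74.]
px [292. 229.] n 471 c 378.9 287.0 long 22.3 short 10.7 long-dir 80.1 z [68.9 78.9] col [86. 82. 76.]
px [376. 230.] n 93 c 426.9 314.3 long 10.0 short 1.9 long-dir 58.0 z [58.3 62.9] col [68. 67. 68.]
```

>>> jog_arm(motion=[{"x": 0,"y": -15,"z": 0,"yaw": 0,"hand": 30},{"x": 0,"y": -15,"z": 0,"yaw": 0,"hand": 30},{"x": 0,"y": -7,"z": 0,"yaw": 0,"hand": 30},{"x": 0,"y": -7,"z": 0,"yaw": 0,"hand": 30},{"x": 0,"y": -7,"z": 0,"yaw": 0,"hand": 30},{"x": 0,"y": -7,"z": 0,"yaw": 0,"hand": 30},{"x": 0,"y": -7,"z": 0,"yaw": 0,"hand": 30},{"x": 0,"y": -7,"z": 0,"yaw": 0,"hand": 30}])

```text
time_s: 17.35
eef_pos: [326.8, 334.6, 238.7]
tool_rot: [3.021, 0.863, -0.0]
force: [-0.2, -0.0, -0.0]
gripper_width: 0.323
```

>>> jog_arm(motion=[{"x": 0,"y": 0,"z": 0,"yaw": 0,"hand": 30},{"x": 0,"y": 0,"z": 0,"yaw": 0,"hand": 30},{"x": 0,"y": 0,"z": 0,"yaw": 0,"hand": 30},{"x": 0,"y": 10,"z": -30,"yaw": 0,"hand": 30},{"x": 0,"y": 0,"z": -40,"yaw": 0,"hand": 93},{"x": 0,"y": 0,"z": -40,"yaw": 0,"hand": 93},{"x": 0,"y": 0,"z": 0,"yaw": 0,"hand": 93},{"x": 0,"y": 0,"z": 0,"yaw": 0,"hand": 93}])

```text
time_s: 18.15
eef_pos: [332.4, 325.4, 349.1]
tool_rot: [-3.02, -0.863, -0.002]
force: [-0.1, -0.3, -0.4]
gripper_width: 0.619
```

```bash
python3 - <<'E'
from h import *
c=get("wrist");W=cloud(c);save(c,"w3.png",s=1.2)
comps(W,c["img"],(200,430,230,480),10,80)
print('body');comps(W,c["img"],(200,430,230,480),36,80)
t=get("top");comps(cloud(t),t["img"],(200,430,230,480),12,80)
to(300,375,100,32)
E
```

```text
px [386. 118.] n 1154 c 414.0 461.4 long 37.2 short 32.1 long-dir 90.5 z [20.9 23.2] col [250. 249. 247.]
px [257. 139.] n 4727 c 306.9 366.3 long 87.4 short 63.5 long-dir 32.0 z [36.6 38.1] col [245. 244. 244.]
body
px [257. 136.] n 3269 c 303.8 371.7 long 86.6 short 50.6 long-dir 31.8 z [37.  38.2] col [253. 253. 253.]
px [114. 255.] n 201 c 413.7 460.2 long 39.3 short 32.2 long-dir 90.8 z [22.6 26.2] col [195. 193. 179.]
px [155. 294.] n 385 c 315.5 347.1 long 87.0 short 27.2 long-dir 31.0 z [33.5 40.2] col [129. 127. 122.]
px [146. 301.] n 73 c 296.5 367.4 long 71.4 short 8.4 long-dir 33.1 z [39.4 41.6] col [210. 207. 192.]
t 18.2 now [332.2 325.4 347.7] jaw 31.9 j6 0.12 w 65.1 | YAW -0.002 then dx -1.0 dy -59.2 dz 80.7
```

View pics/w3.png

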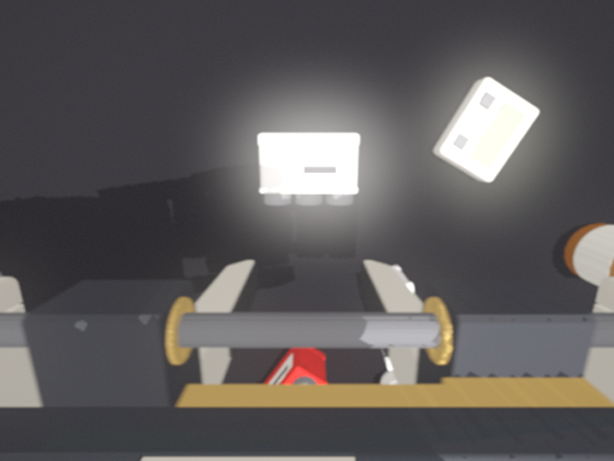

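It landed as wanted: lying on its large face, caps (at (310,198)) towards +tool-y, top at 38 mm. Now I'll grip its ends 13 mm from the base.

>>> jog_arm(motion=[{"x": 0,"y": -34,"z": 0,"yaw": 0,"hand": 93},{"x": 0.8,"y": -33,"z": 0,"yaw": 0,"hand": 93},{"x": 0,"y": 0,"z": 25,"yaw": 0,"hand": 93},{"x": 0,"y": 0,"z": 35,"yaw": 0,"hand": 93},{"x": 0,"y": 0,"z": 35,"yaw": 0,"hand": 93},{"x": 0,"y": 0,"z": 20,"yaw": 0,"hand": 93},{"x": 0,"y": 0,"z": 0,"yaw": 0,"hand": 93},{"x": 0,"y": 0,"z": 0,"yaw": 0,"hand": 93}])

```text
time_s: 19.05
eef_pos: [297.6, 382.9, 233.4]
tool_rot: [3.02, 0.863, -0.002]
force: [0.1, -0.5, 0.7]
gripper_width: 1.001
```

```bash
python3 - <<'E'
from h import *
to(297.7,383.2,21,32)
E
```

```text
t 19.1 now [297.6 382.9 233.4] jaw 31.9 j6 0.26 w 93.1 | YAW -0.002 then dx 0.2 dy -0.2 dz 45.4
```

>>> jog_arm(motion=[{"x": 0,"y": 0,"z": 5,"yaw": 0,"hand": 93},{"x": 0,"y": 0,"z": 5,"yaw": 0,"hand": 93},{"x": 0,"y": 0,"z": 10,"yaw": 0,"hand": 93},{"x": 0,"y": 0,"z": 10,"yaw": 0,"hand": 93},{"x": 0,"y": 0,"z": 10,"yaw": 0,"hand": 93},{"x": 0,"y": 0,"z": 5,"yaw": 0,"hand": 93},{"x": 0,"y": 0,"z": 0,"yaw": 0,"hand": 93},{"x": 0,"y": 0,"z": 0,"yaw": 0,"hand": 93}])

```text
time_s: 19.85
eef_pos: [297.7, 383.0, 188.7]
tool_rot: [3.021, 0.864, -0.0]
force: [-0.3, 0.1, -0.2]
gripper_width: 1.001
```

>>> jog_arm(motion=[{"x": 0,"y": 0,"z": 0,"yaw": 0,"hand": 80},{"x": 0,"y": 0,"z": 0,"yaw": 0,"hand": 80},{"x": 0,"y": 0,"z": 0,"yaw": 0,"hand": 80},{"x": 0,"y": 0,"z": 0,"yaw": 0,"hand": 80},{"x": 0,"y": 0,"z": -30,"yaw": 0,"hand": 80},{"x": 0,"y": 0,"z": -40,"yaw": 0,"hand": 80},{"x": 0,"y": 0,"z": -40,"yaw": 0,"hand": 80},{"x": 0,"y": 0,"z": -40,"yaw": 0,"hand": 80}])

```text
time_s: 20.65
eef_pos: [297.4, 382.7, 340.2]
tool_rot: [3.02, 0.864, -0.001]
force: [0.5, -0.2, -1.6]
gripper_width: 0.947
```

```bash
python3 - <<'E'
from h import *
tiltprof()
print(imaging.read_camera("wrist")["tool_from_camera"].round(2))
for f in("top1.npz","scene1.npz"):
    c=dict(np.load(f));W=cloud(c)
    k=(W[...,2]>106)&(W[...,2]<118)&(W[...,0]>640)&(W[...,0]<800)&(W[...,1]<10)&(W[...,1]>-120)
    p=W[k]
    for x in range(660,800,20):
        q=p[abs(p[:,0]-x)<10]
        if len(q)>20: print(f,x,"ymax",q[:,1].max().round(1),"z",np.median(q[:,2]).round(1))
    k=(W[...,0]>620)&(W[...,0]<860)&(W[...,1]>-25)&(W[...,1]<90)&(W[...,2]>8)
    print("obst left of analyser",k.sum(),W[k].min(0) if k.any() else "",W[k].max(0) if k.any() else "")
to(745,40,190,4.5)
E
```

```text
F [3.5 4.1 4.9] w 87.7
ty -34 h 72..75 n 152
ty -28 h 72..76 n 6919
ty -22 h 74..76 n 606
ty -10 h -19..9 n 3864
ty -4 h 8..10 n 1343
ty 2 h 7..10 n 917
ty 20 h 9..10 n 411
ty 26 h 8..10 n 1108
ty 32 h 7..10 n 1189
ty 38 h 8..10 n 800
ty 44 h 1..4 n 178
ty 50 h -3..4 n 145
[[  1.     0.     0.    -0.72]
 [  0.    -0.97  -0.25 -68.7 ]
 [  0.     0.25  -0.97  20.93]
 [  0.     0.     0.     1.  ]]
top1.npz 660 ymax -36.2 z 112.7
top1.npz 680 ymax -34.9 z 113.1
top1.npz 700 ymax -33.0 z 113.3
top1.npz 720 ymax -32.4 z 113.2
top1.npz 740 ymax -29.9 z 113.2
top1.npz 760 ymax -28.4 z 113.1
top1.npz 780 ymax -27.1 z 112.9
obst left of analyser 438 [620.14978304 -24.99772007   8.0587048 ] [859.84713585  89.98755901 198.32394489]
scene1.npz 660 ymax -34.2 z 112.8
scene1.npz 680 ymax -33.0 z 112.9
scene1.npz 700 ymax -31.1 z 113.0
scene1.npz 720 ymax -30.3 z 112.9
scene1.npz 740 ymax -27.4 z 112.9
scene1.npz 760 ymax -25.6 z 112.9
scene1.npz 780 ymax -26.0 z 112.7
obst left of analyser 293 [620.52728524 -24.83018129   8.26321835] [857.55001587  89.97898442 197.39386532]
t 20.8 now [298.2 383.6 343.2] jaw 31.9 j6 0.26 w 87.7 | YAW 0.478 then dx 418.5 dy 377.6 dz -13.8
```

>>> jog_arm(motion=[{"x": 0,"y": 0,"z": 0,"yaw": 0.12,"hand": 80},{"x": 0,"y": 0,"z": 0,"yaw": 0.12,"hand": 80},{"x": 0,"y": 0,"z": 0,"yaw": 0.12,"hand": 80},{"x": 0,"y": 0,"z": 0,"yaw": 0.118,"hand": 80},{"x": 29,"y": 33,"z": 0,"yaw": 0,"hand": 80},{"x": 29,"y": 33,"z": 0,"yaw": 0,"hand": 80},{"x": 29,"y": 33,"z": 0,"yaw": 0,"hand": 80},{"x": 29,"y": 33,"z": 0,"yaw": 0,"hand": 80}])

```text
time_s: 21.55
eef_pos: [424.5, 259.1, 337.7]
tool_rot: [3.139, 0.124, -0.002]
force: [1.0, 0.6, -1.7]
gripper_width: 0.944
```

>>> jog_arm(motion=[{"x": 29,"y": 33,"z": 0,"yaw": 0,"hand": 80},{"x": 29,"y": 33,"z": 0,"yaw": 0,"hand": 80},{"x": 29,"y": 33,"z": 0,"yaw": 0,"hand": 80},{"x": 29,"y": 33,"z": 0,"yaw": 0,"hand": 80},{"x": 29,"y": 33,"z": 0,"yaw": 0,"hand": 80},{"x": 29,"y": 33,"z": 0,"yaw": 0,"hand": 80},{"x": 29,"y": 33,"z": 0,"yaw": 0,"hand": 80},{"x": 0,"y": 0,"z": 0,"yaw": 0,"hand": 80}])

```text
time_s: 22.35
eef_pos: [646.5, 42.6, 336.9]
tool_rot: [3.139, 0.118, -0.0]
force: [-1.0, 0.6, -1.9]
gripper_width: 0.944
```

```bash
python3 - <<'E'
from h import *
tiltprof()
for f in("top1.npz","scene1.npz"):
    W=cloud(dict(np.load(f)))
    k=(W[...,0]>600)&(W[...,0]<800)&(W[...,1]>-22)&(W[...,1]<90)&(W[...,2]>8);print(f,k.sum(),W[k].round() if k.sum()<12 else (W[k].min(0),W[k].max(0)))
    k=(W[...,0]>780)&(W[...,0]<860)&(W[...,1]>-60)&(W[...,1]<-20)&(W[...,2]>130);print(" rear xmin",W[k][:,0].min() if k.any() else None)
c=get("wrist");W=cloud(c)
k=(W[...,2]>106)&(W[...,2]<118)&(W[...,0]>640)&(W[...,0]<800)&(W[...,1]<10)&(W[...,1]>-120);p=W[k]
for x in (680,700,720,740):
    q=p[abs(p[:,0]-x)<10]
    if len(q): print("w",x,q[:,1].max(),np.median(q[:,2]))
to(703,-4.5,150,4.5)
E
```

```text
F [-0.3  0.6 -1.8] w 87.8
ty -28 h 76..77 n 122
ty -10 h -14..15 n 3465
ty -4 h 14..16 n 1387
ty 2 h 14..16 n 1242
ty 8 h 12..14 n 36
ty 20 h 15..17 n 84
ty 26 h 15..16 n 1127
ty 32 h 13..16 n 1136
ty 38 h 14..16 n 1115
ty 44 h 9..14 n 135
ty 50 h 5..9 n 271
top1.npz 136 (array([600.07391735,  69.06202719,   8.0587048 ]), array([799.94776154,  89.98755901, 103.36614869]))
 rear xmin 815.9875099349274
scene1.npz 170 (array([605.82457364,  72.70864045,   8.26321835]), array([799.22603841,  89.96070663,  68.41597392]))
 rear xmin 823.069629467239
w 680 -52.34498834907981 111.06142458643976
w 720 -29.227891633578167 110.98990454519216
w 740 -28.995386987762572 111.02859017148666
t 22.4 now [644.2  45.7 336.9] jaw 4.4 j6 -0.08 w 87.6 | YAW -0.001 then dx 54.7 dy 54.6 dz 19.9
```

>>> jog_arm(motion=[{"x": 27,"y": 27,"z": 0,"yaw": 0,"hand": 80},{"x": 27.5,"y": 27,"z": 0,"yaw": 0,"hand": 80},{"x": 0,"y": 0,"z": 10,"yaw": 0,"hand": 80},{"x": 0,"y": 0,"z": 10,"yaw": 0,"hand": 80},{"x": 0,"y": 0,"z": 8,"yaw": 0,"hand": 80},{"x": 0,"y": 0,"z": 4,"yaw": 0,"hand": 80},{"x": 0,"y": 0,"z": 0,"yaw": 0,"hand": 80},{"x": 0,"y": 0,"z": 0,"yaw": 0,"hand": 80}])

```text
time_s: 23.25
eef_pos: [702.8, -2.8, 307.1]
tool_rot: [3.139, 0.125, 0.001]
force: [-0.0, -0.3, -1.5]
gripper_width: 0.943
```

```bash
python3 -c "
from h import *
to(703,-4,133,4.5);print(arm.get_obs()['force'])"
```

```text
t 23.2 now [702.8  -2.8 307.1] jaw 4.6 j6 -0.15 w 87.7 | YAW 0.001 then dx 0.1 dy 1.2 dz 7.1
[-0.01593357 -0.34146282 -1.45769974]
```

>>> jog_arm(motion=[{"x": 0,"y": 0,"z": 7,"yaw": 0,"hand": 80},{"x": 0,"y": -2,"z": 4,"yaw": 0,"hand": 80},{"x": 0,"y": -1.5,"z": 4,"yaw": 0,"hand": 80},{"x": 0,"y": -1.2,"z": 4.5,"yaw": 0,"hand": 80},{"x": 0,"y": -0.8,"z": 4.5,"yaw": 0,"hand": 80},{"x": 0,"y": 0,"z": 4.5,"yaw": 0,"hand": 80},{"x": 0,"y": 0,"z": 4.5,"yaw": 0,"hand": 80},{"x": 0,"y": 0,"z": 0,"yaw": 0,"hand": 80}])

```text
time_s: 24.05
eef_pos: [702.7, 3.0, 275.2]
tool_rot: [-3.139, -0.125, -0.004]
force: [-1.4, 5.6, 8.9]
gripper_width: 0.944
```

```bash
python3 -c "
from h import *
tiltprof()
c=get('wrist');save(c,'w4.png',s=1.2)"
```

```text
F [-0.8  5.6  8.7] w 87.6
ty -28 h 76..77 n 158
ty -22 h 15..15 n 13
ty -16 h 14..18 n 1975
ty -10 h 18..21 n 1867
ty -4 h 21..24 n 1596
ty 8 h 31..33 n 609
ty 14 h 32..36 n 2154
ty 20 h 35..39 n 1885
ty 26 h 37..40 n 170
ty 32 h 34..37 n 262
```

View pics/w4.png

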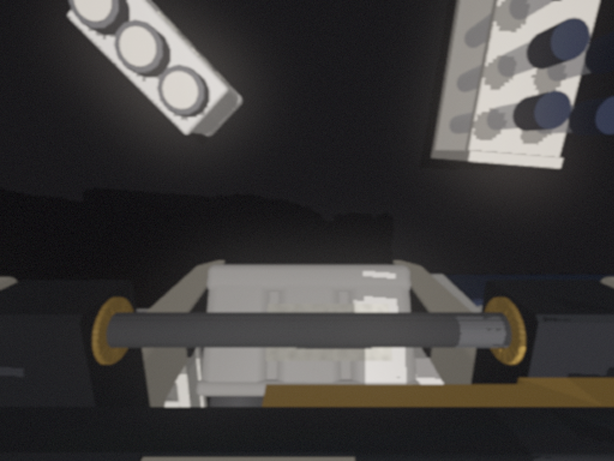

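The levering works: the pack is now tilted about 30°, caps rising, at only ~10 N. I'll continue the arc.

>>> jog_arm(motion=[{"x": 0,"y": 0,"z": 5,"yaw": 0,"hand": 80},{"x": 0,"y": 1,"z": 5,"yaw": 0,"hand": 80},{"x": 0,"y": 2,"z": 4,"yaw": 0,"hand": 80},{"x": 0,"y": 2.5,"z": 4,"yaw": 0,"hand": 80},{"x": 0,"y": 2.5,"z": 3,"yaw": 0,"hand": 80},{"x": 0,"y": 2.5,"z": 2,"yaw": 0,"hand": 80},{"x": 0,"y": 0,"z": 0,"yaw": 0,"hand": 80},{"x": 0,"y": 0,"z": 0,"yaw": 0,"hand": 80}])

```text
time_s: 24.95
eef_pos: [703.6, -6.1, 252.3]
tool_rot: [-3.136, -0.125, -0.004]
force: [-3.0, 14.9, 10.2]
gripper_width: 0.944
```

```bash
python3 -c "
from h import *
tiltprof()"
```

```text
F [-3.2 14.1 11.1] w 87.9
ty -28 h 12..76 n 1044
ty -22 h 17..24 n 2479
ty -16 h 26..34 n 3219
ty -10 h 35..39 n 1541
ty -4 h 50..53 n 1582
ty 2 h 52..54 n 2026
ty 8 h 50..57 n 2098
ty 14 h 46..58 n 474
ty 20 h 43..52 n 35
```

>>> jog_arm(motion=[{"x": 0,"y": 1.5,"z": 2,"yaw": 0,"hand": 80},{"x": 0,"y": 1.5,"z": 1,"yaw": 0,"hand": 80},{"x": 0,"y": 1.5,"z": 0,"yaw": 0,"hand": 80},{"x": 0,"y": 1.5,"z": 0,"yaw": 0,"hand": 80},{"x": 0,"y": 1.5,"z": 0,"yaw": 0,"hand": 80},{"x": 0,"y": 0,"z": 0,"yaw": 0,"hand": 80},{"x": 0,"y": 0,"z": 0,"yaw": 0,"hand": 80},{"x": 0,"y": 0,"z": 0,"yaw": 0,"hand": 80}])

```text
time_s: 25.8
eef_pos: [704.0, -11.7, 248.6]
tool_rot: [-3.133, -0.126, -0.002]
force: [-1.4, 27.1, 5.9]
gripper_width: 0.947
```

```bash
python3 -c "
from h import *
tiltprof()"
```

```text
F [-2.7 26.6  6.2] w 87.8
ty -28 h 13..23 n 2639
ty -22 h 23..34 n 3369
ty -16 h 36..44 n 3634
ty -10 h 43..57 n 41
ty -4 h 53..56 n 1817
ty 2 h 52..61 n 3526
ty 8 h 49..62 n 952
ty 14 h 44..58 n 150
ty 20 h 41..43 n 23
ty 32 h 29..30 n 10
ty 38 h 29..30 n 18
```

The tilt is ~60° but the pack has started to slide in the grip, so I'll stop pressing. Its lean is 30° from upright, inside the ~42° that returns onto the base. I'll take it to open bench near (505,40), check it, lower and release.

>>> jog_arm(motion=[{"x": 0,"y": -5,"z": 0,"yaw": 0,"hand": 80},{"x": 0,"y": -15,"z": 0,"yaw": 0,"hand": 80},{"x": 0,"y": -15,"z": -10,"yaw": 0,"hand": 80},{"x": 0,"y": -12,"z": -20,"yaw": 0,"hand": 80},{"x": -20,"y": -5,"z": -20,"yaw": 0,"hand": 80},{"x": -25,"y": -5,"z": 0,"yaw": 0,"hand": 80},{"x": -25,"y": -5,"z": 0,"yaw": 0,"hand": 80},{"x": -25,"y": -5,"z": 0,"yaw": 0,"hand": 80}])

```text
time_s: 26.65
eef_pos: [602.7, 44.5, 298.5]
tool_rot: [3.139, 0.125, 0.001]
force: [-0.9, 0.1, -1.7]
gripper_width: 0.946
```

>>> jog_arm(motion=[{"x": -25,"y": 0,"z": 0,"yaw": 0,"hand": 80},{"x": -25,"y": 0,"z": 0,"yaw": 0,"hand": 80},{"x": -25,"y": 0,"z": 0,"yaw": 0,"hand": 80},{"x": -25,"y": 0,"z": 0,"yaw": 0,"hand": 80},{"x": 0,"y": 0,"z": 0,"yaw": 0,"hand": 80},{"x": 0,"y": 0,"z": 0,"yaw": 0,"hand": 80},{"x": 0,"y": 0,"z": 0,"yaw": 0,"hand": 80},{"x": 0,"y": 0,"z": 0,"yaw": 0,"hand": 80}])

```text
time_s: 27.45
eef_pos: [504.9, 35.8, 297.8]
tool_rot: [3.139, 0.124, 0.001]
force: [0.6, -0.1, -2.7]
gripper_width: 0.946
```

```bash
python3 - <<'E'
from h import *
tiltprof()
s=get("scene");save(s,"s5.png",(190,130,330,270),4)
to(505,40,25,4.5)
E
```

```text
F [ 0.2 -0.5 -1.6] w 87.7
ty -28 h 13..22 n 2578
ty -22 h 23..34 n 3326
ty -16 h 36..44 n 3675
ty -10 h 43..57 n 44
ty -4 h 54..56 n 1788
ty 2 h 52..61 n 3532
ty 8 h 49..63 n 978
ty 14 h 44..58 n 150
ty 20 h 41..43 n 24
t 27.6 now [504.6  35.8 297.7] jaw 4.5 j6 -0.1 w 87.8 | YAW 0.001 then dx 0.7 dy -4.2 dz 105.7
```

View pics/s5.png

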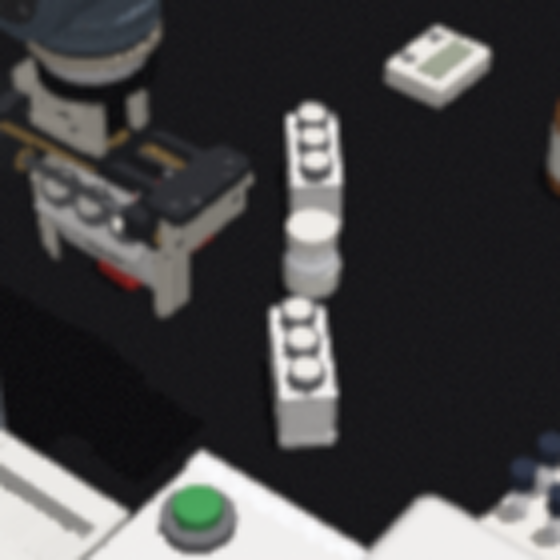

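The caps are up, leaning 30°. The measured centre of mass is ~7 mm to the upright side of the lowest corner. Lowering and releasing.

>>> jog_arm(motion=[{"x": 0,"y": 0,"z": 25,"yaw": 0,"hand": 80},{"x": 0,"y": 0,"z": 25,"yaw": 0,"hand": 80},{"x": 0,"y": 0,"z": 25,"yaw": 0,"hand": 80},{"x": 0,"y": 0,"z": 20,"yaw": 0,"hand": 80},{"x": 0,"y": 0,"z": 8,"yaw": 0,"hand": 80},{"x": 0,"y": 0,"z": 4,"yaw": 0,"hand": 80},{"x": 0,"y": 0,"z": 2,"yaw": 0,"hand": 80},{"x": 0,"y": 0,"z": 0,"yaw": 0,"hand": 80}])

```text
time_s: 28.35
eef_pos: [504.5, 35.7, 189.3]
tool_rot: [3.139, 0.124, 0.001]
force: [0.7, 0.5, -1.7]
gripper_width: 0.942
```

>>> jog_arm(motion=[{"x": 0,"y": 0,"z": 1,"yaw": 0,"hand": 80},{"x": 0,"y": 0,"z": 0,"yaw": 0,"hand": 93},{"x": 0,"y": 0,"z": 0,"yaw": 0,"hand": 93},{"x": 0,"y": 0,"z": 0,"yaw": 0,"hand": 93},{"x": 0,"y": 0,"z": 0,"yaw": 0,"hand": 93},{"x": 0,"y": 0,"z": 0,"yaw": 0,"hand": 93},{"x": 0,"y": 0,"z": 0,"yaw": 0,"hand": 93},{"x": 0,"y": 0,"z": 0,"yaw": 0,"hand": 93}])

```text
time_s: 29.15
eef_pos: [504.2, 35.7, 187.7]
tool_rot: [3.139, 0.124, -0.0]
force: [-0.8, 0.1, 1.2]
gripper_width: 1.0
```

```bash
python3 - <<'E'
from h import *
tiltprof()
E
```

```text
F [-0.1  1.2  0.3] w 93.0
ty -70 h -22..-21 n 1285
ty -64 h -22..-21 n 1158
ty -58 h -22..-21 n 1152
ty -52 h -22..-21 n 1134
ty -46 h -22..-21 n 1070
ty -40 h -22..-21 n 1067
ty -34 h -13..31 n 4879
ty -28 h 30..43 n 3524
ty -22 h 31..43 n 2537
ty -16 h 39..43 n 2188
ty -10 h 30..43 n 397
ty -4 h 29..31 n 63
ty 44 h -22..-21 n 174
ty 50 h -22..-21 n 743
ty 56 h -22..-21 n 723
ty 62 h -22..-21 n 700
ty 68 h -22..-21 n 617
ty 74 h -22..-21 n 95
```

The pack now stands upright: body top z≈52, caps z≈64, centre near (503,54). I'll lift, turn the jaw across the lanes and take a close look at the lanes while empty-handed.

>>> jog_arm(motion=[{"x": 0,"y": 0,"z": -10,"yaw": 0,"hand": 93},{"x": 0,"y": 0,"z": -20,"yaw": 0,"hand": 93},{"x": 0,"y": 0,"z": -30,"yaw": 0,"hand": 93},{"x": 0,"y": 0,"z": -40,"yaw": 0,"hand": 93},{"x": 0,"y": 0,"z": -40,"yaw": 0,"hand": 93},{"x": 0,"y": 0,"z": -40,"yaw": 0,"hand": 93},{"x": 0,"y": 0,"z": -40,"yaw": 0,"hand": 93},{"x": 0,"y": 0,"z": 0,"yaw": -0.12,"hand": 93}])

```text
time_s: 30.0
eef_pos: [504.5, 35.7, 413.6]
tool_rot: [3.125, 0.313, 0.014]
force: [0.2, 0.5, -1.6]
gripper_width: 0.998
```

>>> jog_arm(motion=[{"x": 0,"y": 0,"z": 0,"yaw": -0.145,"hand": 93},{"x": 0,"y": 0,"z": 0,"yaw": -0.145,"hand": 93},{"x": 0,"y": 0,"z": 0,"yaw": -0.145,"hand": 93},{"x": 0,"y": 0,"z": 0,"yaw": -0.145,"hand": 93},{"x": 0,"y": 0,"z": 0,"yaw": -0.145,"hand": 93},{"x": 0,"y": 0,"z": 0,"yaw": -0.145,"hand": 93},{"x": 0,"y": 0,"z": 0,"yaw": -0.145,"hand": 93},{"x": 0,"y": 0,"z": 0,"yaw": -0.145,"hand": 93}])

```text
time_s: 30.8
eef_pos: [503.9, 35.7, 408.4]
tool_rot: [2.438, 1.981, 0.0]
force: [0.2, -0.6, -0.6]
gripper_width: 1.0
```

>>> jog_arm(motion=[{"x": 0,"y": 0,"z": 0,"yaw": -0.145,"hand": 93},{"x": 0,"y": 0,"z": 0,"yaw": -0.145,"hand": 93},{"x": -35,"y": 5,"z": 0,"yaw": 0,"hand": 93},{"x": -35,"y": 5,"z": 0,"yaw": 0,"hand": 93},{"x": -35,"y": 5,"z": 0,"yaw": 0,"hand": 93},{"x": -35,"y": 5,"z": 0,"yaw": 0,"hand": 93},{"x": -25,"y": 5,"z": 0,"yaw": 0,"hand": 93},{"x": 0,"y": 0,"z": 0,"yaw": 0,"hand": 93}])

```text
time_s: 31.6
eef_pos: [542.1, -129.2, 408.2]
tool_rot: [2.135, 2.303, -0.0]
force: [-0.5, 0.6, -0.2]
gripper_width: 1.002
```

```bash
cat >> h.py <<'E'
def lanes(c,W):
    a=np.radians(4.5);X=np.array([np.cos(a),np.sin(a)]);Y=np.array([-np.sin(a),np.cos(a)])
    u=W[...,:2]@X;v=W[...,:2]@Y
    k=(W[...,2]>37)&(W[...,2]<50)&(W[...,0]>480)&(W[...,0]<640)&(W[...,1]<-40)&(W[...,1]>-400)
    # ribs: block top in the middle of the lanes' length
    um=np.median(u[k]);r=v[k][abs(u[k]-um)<25];r.sort()
    g=np.flatnonzero(np.diff(r)>20)
    print("um %.1f rib edges (lane +v/-v walls):"%um,[(round(r[i],1),round(r[i+1],1),"mid %.1f w %.1f"%((r[i]+r[i+1])/2,r[i+1]-r[i])) for i in g],"ztop",np.median(W[k][:,2]).round(1),"ext u",np.percentile(u[k],[1,99]).round(1))
    f=(W[...,2]>15)&(W[...,2]<30)&(W[...,0]>480)&(W[...,0]<640)&(W[...,1]<-40)&(W[...,1]>-400)
    n,l,st,ce=cv2.connectedComponentsWithStats(f.astype(np.uint8))
    for i in range(1,n):
        if st[i,4]>80:
            q=l==i;print("floor n",st[i,4],"u",np.percentile(u[q],[1,99]).round(1),"v",np.percentile(v[q],[1,99]).round(1),"z",np.median(W[q][:,2]).round(1))
E
python3 - <<'E'
from h import *
c=get("wrist");save(c,"w6.png",s=1.2);lanes(c,cloud(c))
t=get("top");lanes(t,cloud(t))
print("U");comps(cloud(t),t["img"],(430,640,20,170),40,80)
to(503,54,150,94.5)
E
```

```text
um 549.8 rib edges (lane +v/-v walls): [(np.float64(-376.5), np.float64(-335.7), 'mid -356.1 w 40.9'), (np.float64(-309.5), np.float64(-267.8), 'mid -288.6 w 41.6'), (np.float64(-241.5), np.float64(-199.8), 'mid -220.7 w 41.7'), (np.float64(-174.3), np.float64(-132.0), 'mid -153.2 w 42.3')] ztop 43.0 ext u [478.6 607.4]
floor n 1825 u [506.2 600.8] v [-378.5 -346.2] z 21.2
floor n 1758 u [506.3 593.7] v [-310.3 -274.1] z 21.2
floor n 2080 u [505.3 600.5] v [-242.1 -202. ] z 21.1
floor n 2130 u [505.5 600.4] v [-173.3 -131.9] z 21.1
um 575.2 rib edges (lane +v/-v walls): [] ztop 45.1 ext u [491.4 607.3]
floor n 100 u [581.  599.9] v [-244.9 -208.8] z 23.1
floor n 118 u [502.1 599.4] v [-176.5 -138.1] z 23.3
floor n 181 u [515.8 560.5] v [-240.7 -208.4] z 23.6
U
px [238. 181.] n 414 c 616.9 133.1 long 85.9 short 37.6 long-dir 136.4 z [56.3 67. ] col [201. 200. 193.]
px [269. 224.] n 488 c 501.5 50.8 long 87.7 short 38.0 long-dir 4.5 z [56.3 67.5] col [206. 205. 197.]
t 31.7 now [ 541.7 -126.8  408. ] jaw 94.4 j6 -1.96 w 93.3 | YAW -0.001 then dx 183.3 dy -24.4 dz 91.0
```

View pics/w6.png

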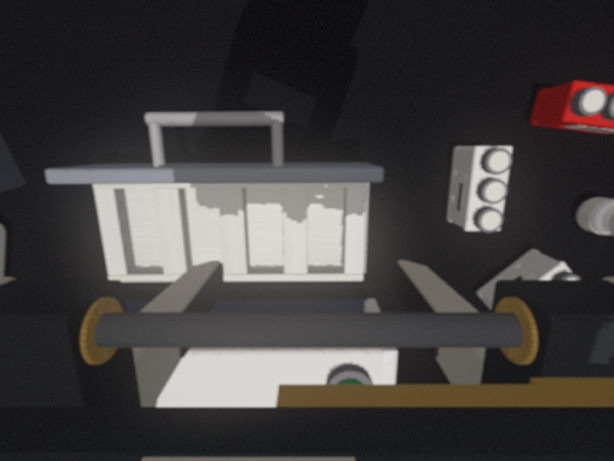

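The wrist view shows four lanes, mid-widths 40.9–42.3 mm, floor 21 mm and block top 43 mm, matching the text. Lane mids in the drawer frame are v = -153.2, -220.7, -288.6 and -356.1. The pack at (485,190) stands upright. The other pack has been knocked to about (617,133). I'll fetch the turned pack, jaw across its thickness.

>>> jog_arm(motion=[{"x": 37,"y": -5,"z": 0,"yaw": 0,"hand": 65},{"x": 37,"y": -5,"z": 0,"yaw": 0,"hand": 65},{"x": 37,"y": -5,"z": 0,"yaw": 0,"hand": 65},{"x": 37,"y": -5,"z": 0,"yaw": 0,"hand": 65},{"x": 35,"y": -5,"z": 0,"yaw": 0,"hand": 65},{"x": 0,"y": 0,"z": 40,"yaw": 0,"hand": 65},{"x": 0,"y": 0,"z": 40,"yaw": 0,"hand": 65},{"x": 0,"y": 0,"z": 30,"yaw": 0,"hand": 65}])

```text
time_s: 32.5
eef_pos: [501.6, 55.1, 296.4]
tool_rot: [-2.13, -2.308, 0.001]
force: [-0.0, -0.2, -0.4]
gripper_width: 0.696
```

```bash
python3 - <<'E'
from h import *
c=get("wrist");comps(cloud(c),c["img"],(430,580,-20,120),46,72)
to(502.5,54,42,94.5)
E
```

```text
px [255. 203.] n 4285 c 502.1 53.0 long 87.3 short 37.9 long-dir 4.5 z [61.8 64. ] col [206. 203. 201.]
t 32.5 now [500.6  54.8 292.6] jaw 94.6 j6 -1.63 w 65.0 | YAW 0.001 then dx -1.0 dy 1.8 dz 83.6
```

>>> jog_arm(motion=[{"x": -1,"y": 1.5,"z": 25,"yaw": 0,"hand": 65},{"x": 0,"y": 0,"z": 25,"yaw": 0,"hand": 65},{"x": 0,"y": 0,"z": 20,"yaw": 0,"hand": 65},{"x": 0,"y": 0,"z": 13,"yaw": 0,"hand": 65},{"x": 0,"y": 0,"z": 0,"yaw": 0,"hand": 30},{"x": 0,"y": 0,"z": 0,"yaw": 0,"hand": 30},{"x": 0,"y": 0,"z": 0,"yaw": 0,"hand": 30},{"x": 0,"y": 0,"z": 0,"yaw": 0,"hand": 30}])

```text
time_s: 33.35
eef_pos: [504.6, 52.8, 215.6]
tool_rot: [2.132, 2.306, 0.002]
force: [-0.2, -0.1, 2.8]
gripper_width: 0.408
```

>>> jog_arm(motion=[{"x": 0,"y": 0,"z": 0,"yaw": 0,"hand": 30},{"x": 0,"y": 0,"z": 0,"yaw": 0,"hand": 30},{"x": 0,"y": 0,"z": -15,"yaw": 0,"hand": 30},{"x": 0,"y": 0,"z": -30,"yaw": 0,"hand": 30},{"x": 0,"y": 0,"z": -40,"yaw": 0,"hand": 30},{"x": 0,"y": 0,"z": -35,"yaw": 0,"hand": 30},{"x": 0,"y": 0,"z": 0,"yaw": 0,"hand": 30},{"x": 0,"y": 0,"z": 0,"yaw": 0,"hand": 30}])

```text
time_s: 34.15
eef_pos: [504.1, 52.7, 334.9]
tool_rot: [2.133, 2.306, 0.001]
force: [-0.8, -0.2, -2.3]
gripper_width: 0.406
```

```bash
cat >> h.py <<'E'
def lane(n,zg):
    u=552;v=[-152.9,-220.5,-288.3,-355.8][n-1];a=np.radians(4.5)
    print("lane",n,end=" ");to(u*np.cos(a)-v*np.sin(a),u*np.sin(a)+v*np.cos(a),zg,94.5)
E
python3 - <<'E'
from h import *
c=get("wrist");W=cloud(c);comps(W,c["img"],(430,580,-20,120),130,200)
lane(1,160)
E
```

```text
px [257. 216.] n 8870 c 485.3 51.5 long 68.2 short 55.1 long-dir 94.2 z [179.5 192. ] col [128. 124. 121.]
px [257. 302.] n 1456 c 534.7 55.2 long 37.8 short 21.4 long-dir 94.4 z [182.1 183.2] col [190. 186. 182.]
lane 1 t 34.2 now [504.   52.7 333.9] jaw 94.5 j6 -1.64 w 37.7 | YAW -0.000 then dx -165.9 dy 45.5 dz 6.9
```

>>> jog_arm(motion=[{"x": -33,"y": 9.5,"z": 0,"yaw": 0,"hand": 30},{"x": -33,"y": 9.5,"z": 0,"yaw": 0,"hand": 30},{"x": -33,"y": 9.5,"z": 0,"yaw": 0,"hand": 30},{"x": -33,"y": 9.5,"z": 0,"yaw": 0,"hand": 30},{"x": -33,"y": 9.5,"z": 0,"yaw": 0,"hand": 30},{"x": -1,"y": 0,"z": 25,"yaw": 0,"hand": 30},{"x": 0,"y": 0,"z": 25,"yaw": 0,"hand": 30},{"x": 0,"y": 0,"z": 15,"yaw": 0,"hand": 30}])

```text
time_s: 35.0
eef_pos: [563.8, -109.1, 266.2]
tool_rot: [-2.13, -2.303, 0.004]
force: [-0.3, 0.1, -1.1]
gripper_width: 0.406
```

```bash
python3 - <<'E'
from h import *
c=get("wrist");o,M=pose();W=cloud(c);lane(1,70.6)
a=np.radians(4.5);v=W[...,:2]@np.array([-np.sin(a),np.cos(a)]);u=W[...,:2]@np.array([np.cos(a),np.sin(a)])
# body side of the pack on robot-facing end & block top edges beside it
k=(W[...,2]>85)&(W[...,2]<108)&(abs(v+153)<40);print("pack v ext",np.percentile(v[k],[1,99]).round(1),"u",np.percentile(u[k],[1,50]).round(1))
k=(W[...,2]>38)&(W[...,2]<48)&(u>485)&(u<620)
for lo,hi in((-135,-100),(-200,-170)):
    q=k&(v>lo)&(v<hi);print(q.sum(),np.percentile(v[q],[1,99]).round(1) if q.any() else "")
save(c,"w7.png",s=1.2)
E
```

```text
lane 1 t 35.0 now [ 563.5 -108.8  264.8] jaw 94.5 j6 -1.92 w 38.0 | YAW -0.001 then dx -0.2 dy -1.2 dz 27.2
pack v ext [-191.4 -114.6] u [478.8 506.7]
1816 [-133.6 -111.4]
2478 [-199.7 -171.9]
```

View pics/w7.png

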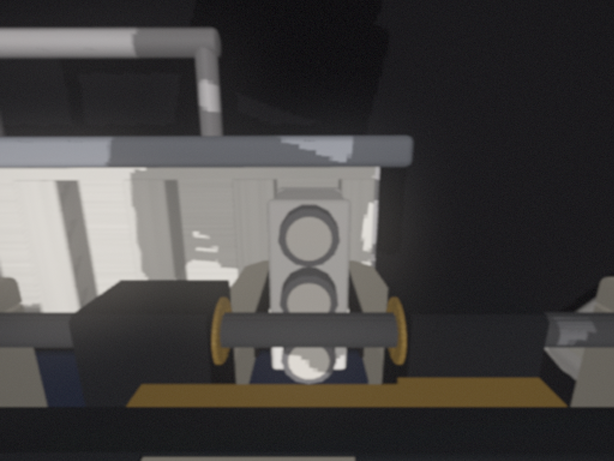

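The pack (centre column 308) is centred over lane 1 (walls at columns 276 and 342). Inserting.

>>> jog_arm(motion=[{"x": 0,"y": 0,"z": 4,"yaw": 0,"hand": 30},{"x": 0,"y": 0,"z": 4,"yaw": 0,"hand": 30},{"x": 0,"y": 0,"z": 4,"yaw": 0,"hand": 30},{"x": 0,"y": 0,"z": 4,"yaw": 0,"hand": 30},{"x": 0,"y": 0,"z": 4,"yaw": 0,"hand": 30},{"x": 0,"y": 0,"z": 4,"yaw": 0,"hand": 30},{"x": 0,"y": 0,"z": 2,"yaw": 0,"hand": 30},{"x": 0,"y": 0,"z": 0,"yaw": 0,"hand": 30}])

```text
time_s: 35.85
eef_pos: [564.6, -109.0, 243.5]
tool_rot: [-2.133, -2.306, 0.0]
force: [1.0, -0.5, -1.8]
gripper_width: 0.406
```

>>> jog_arm(motion=[{"x": 0,"y": 0,"z": 3,"yaw": 0,"hand": 30},{"x": 0,"y": 0,"z": 2,"yaw": 0,"hand": 30},{"x": 0,"y": 0,"z": 1,"yaw": 0,"hand": 30},{"x": 0,"y": 0,"z": 0,"yaw": 0,"hand": 44},{"x": 0,"y": 0,"z": 0,"yaw": 0,"hand": 44},{"x": 0,"y": 0,"z": 0,"yaw": 0,"hand": 44},{"x": 0,"y": 0,"z": 0,"yaw": 0,"hand": 44},{"x": 0,"y": 0,"z": -10,"yaw": 0,"hand": 44}])

```text
time_s: 36.65
eef_pos: [564.4, -109.0, 247.1]
tool_rot: [-2.132, -2.305, 0.001]
force: [0.6, 0.8, 0.1]
gripper_width: 0.473
```

>>> jog_arm(motion=[{"x": 0,"y": 0,"z": -20,"yaw": 0,"hand": 44},{"x": 0,"y": 0,"z": -40,"yaw": 0,"hand": 44},{"x": 0,"y": 0,"z": -40,"yaw": 0,"hand": 65},{"x": 0,"y": 0,"z": -30,"yaw": 0,"hand": 65},{"x": 0,"y": 0,"z": 0,"yaw": 0.125,"hand": 65},{"x": 0,"y": 0,"z": 0,"yaw": 0.15,"hand": 65},{"x": 0,"y": 0,"z": 0,"yaw": 0.15,"hand": 65},{"x": 0,"y": 0,"z": 0,"yaw": 0.15,"hand": 65}])

```text
time_s: 37.45
eef_pos: [564.5, -109.0, 378.6]
tool_rot: [2.704, 1.598, 0.001]
force: [0.3, -0.2, -0.6]
gripper_width: 0.701
```

```bash
cat >> h.py <<'E'
def prof(v0,tol=12):
    """z profile of what stands in a lane, from top and scene"""
    a=np.radians(4.5)
    for n in("top","scene"):
        c=get(n);W=cloud(c);u=W[...,:2]@np.array([np.cos(a),np.sin(a)]);v=W[...,:2]@np.array([-np.sin(a),np.cos(a)])
        k=(abs(u-552)<60)&(abs(v-v0)<tol+3)&(W[...,2]>55);print(n,"lane top z pct",np.percentile(W[k][:,2],[5,50,95]).round(1) if k.any() else None,"u",np.percentile(u[k],[1,99]).round(1) if k.any() else None)
E
python3 - <<'E'
from h import *
prof(-153)
t=get("top");comps(cloud(t),t["img"],(430,700,20,350),40,80)
s=get("scene");comps(cloud(s),s["img"],(430,700,20,350),40,80)
to(617.5,136,150,47)
E
```

```text
top lane top z pct [ 78.4 507.  515.3] u [504.2 594.9]
scene lane top z pct [ 72.9 403.4 513.2] u [493.2 605.6]
px [239. 179.] n 482 c 617.1 133.0 long 86.3 short 37.7 long-dir 136.4 z [56.8 67.3] col [202. 201. 194.]
px [208. 214.] n 157 c 523.6 208.8 long 34.1 short 33.7 long-dir 90.9 z [60.9 63.3] col [233. 231. 221.]
px [179. 239.] n 469 c 457.6 285.0 long 87.6 short 37.9 long-dir 135.0 z [60.2 66.7] col [200. 200. 192.]
px [268. 168.] n 258 c 463.4 284.6 long 88.3 short 38.1 long-dir 136.0 z [58.3 66.8] col [178. 175. 174.]
px [234. 183.] n 77 c 434.1 163.7 long 67.9 short 7.9 long-dir 90.1 z [49.8 55.7] col [151.  53.  52.]
px [267. 188.] n 131 c 527.2 211.4 long 39.3 short 32.7 long-dir 132.6 z [58.9 62.6] col [198. 195. 192.]
px [274. 217.] n 369 c 621.4 134.0 long 90.3 short 38.1 long-dir 137.1 z [57.9 66.6] col [182. 180. 178.]
t 37.6 now [ 564.6 -109.   378.2] jaw 61.8 j6 -1.35 w 65.1 | YAW 0.258 then dx 215.2 dy -128.4 dz 61.2
```

>>> jog_arm(motion=[{"x": 0,"y": 0,"z": 0,"yaw": 0.13,"hand": 65},{"x": 0,"y": 0,"z": 0,"yaw": 0.135,"hand": 65},{"x": 36,"y": -21.5,"z": 0,"yaw": 0,"hand": 65},{"x": 36,"y": -21.5,"z": 0,"yaw": 0,"hand": 65},{"x": 36,"y": -21.5,"z": 0,"yaw": 0,"hand": 65},{"x": 36,"y": -21.5,"z": 0,"yaw": 0,"hand": 65},{"x": 36,"y": -21.5,"z": 0,"yaw": 0,"hand": 65},{"x": 35,"y": -21,"z": 0,"yaw": 0,"hand": 65}])

```text
time_s: 38.45
eef_pos: [620.2, 137.1, 378.0]
tool_rot: [2.885, 1.243, 0.0]
force: [-0.1, -0.5, -0.3]
gripper_width: 0.703
```

>>> jog_arm(motion=[{"x": 0,"y": 0,"z": 40,"yaw": 0,"hand": 65},{"x": 0,"y": 0,"z": 40,"yaw": 0,"hand": 65},{"x": 0,"y": 0,"z": 0,"yaw": 0,"hand": 65},{"x": 0,"y": 0,"z": 0,"yaw": 0,"hand": 65},{"x": 0,"y": 0,"z": 0,"yaw": 0,"hand": 65},{"x": 0,"y": 0,"z": 0,"yaw": 0,"hand": 65},{"x": 0,"y": 0,"z": 0,"yaw": 0,"hand": 65},{"x": 0,"y": 0,"z": 0,"yaw": 0,"hand": 65}])

```text
time_s: 39.25
eef_pos: [620.2, 135.1, 298.5]
tool_rot: [2.888, 1.236, 0.002]
force: [-0.6, -0.4, 0.3]
gripper_width: 0.701
```

```bash
python3 - <<'E'
from h import *
c=get("wrist");comps(cloud(c),c["img"],(540,700,60,220),46,72)
to(618,136,48,46.6)
prof(-153)
E
```

```text
px [258.  67.] n 158 c 541.9 210.4 long 19.1 short 3.7 long-dir 90.3 z [58.4 59.8] col [248. 247. 245.]
px [257. 199.] n 4293 c 618.1 135.6 long 87.7 short 37.9 long-dir 137.4 z [61.6 64. ] col [227. 224. 222.]
t 39.3 now [620.2 135.2 298.3] jaw 46.4 j6 -0.67 w 65.2 | YAW -0.004 then dx -0.9 dy -2.1 dz 83.3
top lane top z pct [73.4 85.9 89.3] u [508.3 594. ]
scene lane top z pct [61.5 83.2 90.2] u [492.4 598.6]
```

Lane 1's pack is seated: its top reads 89 with the known +3 camera bias, so ~86 mm as required. Grip pack A.

>>> jog_arm(motion=[{"x": -1,"y": -2,"z": 25,"yaw": -0.015,"hand": 65},{"x": 0,"y": 0,"z": 25,"yaw": 0,"hand": 65},{"x": 0,"y": 0,"z": 20,"yaw": 0,"hand": 65},{"x": 0,"y": 0,"z": 13,"yaw": 0,"hand": 65},{"x": 0,"y": 0,"z": 0,"yaw": 0,"hand": 30},{"x": 0,"y": 0,"z": 0,"yaw": 0,"hand": 30},{"x": 0,"y": 0,"z": 0,"yaw": 0,"hand": 30},{"x": 0,"y": 0,"z": 0,"yaw": 0,"hand": 30}])

```text
time_s: 40.2
eef_pos: [618.2, 135.9, 215.7]
tool_rot: [2.878, 1.258, 0.002]
force: [-0.2, -0.8, 3.6]
gripper_width: 0.407
```

>>> jog_arm(motion=[{"x": 0,"y": 0,"z": 0,"yaw": 0,"hand": 30},{"x": 0,"y": 0,"z": 0,"yaw": 0,"hand": 30},{"x": 0,"y": 0,"z": -15,"yaw": 0,"hand": 30},{"x": 0,"y": 0,"z": -35,"yaw": 0,"hand": 30},{"x": 0,"y": 0,"z": -40,"yaw": 0,"hand": 30},{"x": 0,"y": 0,"z": -40,"yaw": 0,"hand": 30},{"x": 0,"y": 0,"z": 0,"yaw": 0,"hand": 30},{"x": 0,"y": 0,"z": 0,"yaw": 0,"hand": 30}])

```text
time_s: 41.0
eef_pos: [617.7, 135.9, 345.6]
tool_rot: [2.878, 1.258, 0.002]
force: [-0.6, 0.7, -2.7]
gripper_width: 0.408
```

```bash
python3 - <<'E'
from h import *
lane(3,170)
E
```

```text
lane 3 t 41.0 now [617.7 135.9 345.6] jaw 47.2 j6 -0.68 w 38.0 | YAW -0.825 then dx -375.3 dy -74.4 dz 8.6
```

>>> jog_arm(motion=[{"x": 0,"y": 0,"z": 0,"yaw": -0.1375,"hand": 30},{"x": 0,"y": 0,"z": 0,"yaw": -0.1375,"hand": 30},{"x": 0,"y": 0,"z": 0,"yaw": -0.1375,"hand": 30},{"x": 0,"y": 0,"z": 0,"yaw": -0.1375,"hand": 30},{"x": 0,"y": 0,"z": 0,"yaw": -0.1375,"hand": 30},{"x": 0,"y": 0,"z": 0,"yaw": -0.1375,"hand": 30},{"x": -37,"y": -7.5,"z": 0,"yaw": 0,"hand": 30},{"x": -37,"y": -7.5,"z": 0,"yaw": 0,"hand": 30}])

```text
time_s: 41.8
eef_pos: [608.1, 60.7, 342.7]
tool_rot: [-2.129, -2.307, 0.004]
force: [0.1, 0.0, -3.4]
gripper_width: 0.405
```

>>> jog_arm(motion=[{"x": -37,"y": -7.5,"z": 0,"yaw": 0,"hand": 30},{"x": -37,"y": -7.5,"z": 0,"yaw": 0,"hand": 30},{"x": -37,"y": -7.5,"z": 0,"yaw": 0,"hand": 30},{"x": -37,"y": -7.5,"z": 0,"yaw": 0,"hand": 30},{"x": -37,"y": -7.5,"z": 0,"yaw": 0,"hand": 30},{"x": -37,"y": -7.5,"z": 0,"yaw": 0,"hand": 30},{"x": -37,"y": -7,"z": 0,"yaw": 0,"hand": 30},{"x": -37,"y": -7,"z": 0,"yaw": 0,"hand": 30}])

```text
time_s: 42.6
eef_pos: [572.3, -240.1, 342.9]
tool_rot: [-2.131, -2.304, 0.001]
force: [1.0, 0.1, -3.0]
gripper_width: 0.405
```

```bash
python3 - <<'E'
from h import *
lane(3,70.7)
E
```

```text
lane 3 t 42.6 now [ 572.3 -240.1  342.9] jaw 94.5 j6 -2.12 w 37.7 | YAW -0.000 then dx -4.0 dy 0.3 dz 105.2
```

>>> jog_arm(motion=[{"x": -4.5,"y": 0,"z": 0,"yaw": 0,"hand": 30},{"x": 0,"y": 0,"z": 25,"yaw": 0,"hand": 30},{"x": 0,"y": 0,"z": 25,"yaw": 0,"hand": 30},{"x": 0,"y": 0,"z": 22,"yaw": 0,"hand": 30},{"x": 0,"y": 0,"z": 0,"yaw": 0,"hand": 30},{"x": 0,"y": 0,"z": 0,"yaw": 0,"hand": 30},{"x": 0,"y": 0,"z": 0,"yaw": 0,"hand": 30},{"x": 0,"y": 0,"z": 0,"yaw": 0,"hand": 30}])

```text
time_s: 43.4
eef_pos: [573.7, -243.2, 273.9]
tool_rot: [2.132, 2.306, 0.001]
force: [0.7, -0.0, -2.3]
gripper_width: 0.407
```

```bash
python3 - <<'E'
from h import *
lane(3,70.7)
c=get("wrist");save(c,"w8.png",s=1.2)
W=cloud(c);a=np.radians(4.5);v=W[...,:2]@np.array([-np.sin(a),np.cos(a)]);u=W[...,:2]@np.array([np.cos(a),np.sin(a)])
k=(W[...,2]>38)&(W[...,2]<48)&(u>485)&(u<620)
for lo,hi in((-270,-225),(-342,-308)):
    q=k&(v>lo)&(v<hi);print(q.sum(),np.percentile(v[q],[1,99]).round(1) if q.any() else "")
E
```

```text
lane 3 t 43.4 now [ 573.7 -243.2  273.9] jaw 94.5 j6 -2.12 w 37.8 | YAW -0.000 then dx -0.8 dy -0.8 dz 36.2
2361 [-268.2 -227. ]
2481 [-339.8 -309.9]
```

View pics/w8.png

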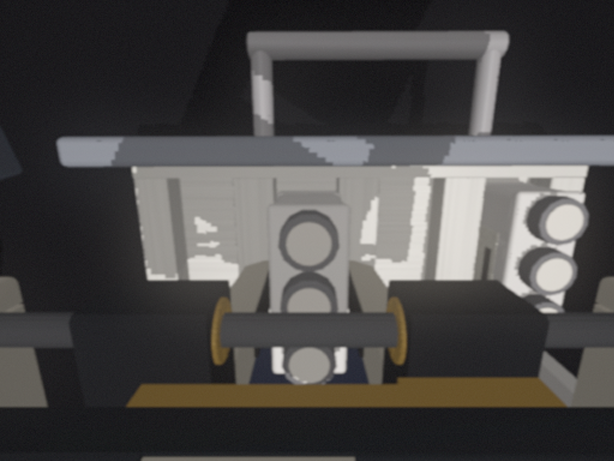

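Lane 3's walls are at columns 274 and 338 with the pack at 308, so I'll shift 1.2 mm towards -v and insert.

>>> jog_arm(motion=[{"x": -1.2,"y": 0,"z": 4,"yaw": 0,"hand": 30},{"x": 0,"y": 0,"z": 5,"yaw": 0,"hand": 30},{"x": 0,"y": 0,"z": 5,"yaw": 0,"hand": 30},{"x": 0,"y": 0,"z": 5,"yaw": 0,"hand": 30},{"x": 0,"y": 0,"z": 5,"yaw": 0,"hand": 30},{"x": 0,"y": 0,"z": 5,"yaw": 0,"hand": 30},{"x": 0,"y": 0,"z": 3,"yaw": 0,"hand": 30},{"x": 0,"y": 0,"z": 0,"yaw": 0,"hand": 30}])

```text
time_s: 44.25
eef_pos: [573.4, -244.4, 240.2]
tool_rot: [-2.132, -2.306, 0.0]
force: [0.1, -0.3, -2.8]
gripper_width: 0.408
```

>>> jog_arm(motion=[{"x": 0,"y": 0,"z": 2,"yaw": 0,"hand": 30},{"x": 0,"y": 0,"z": 2,"yaw": 0,"hand": 30},{"x": 0,"y": 0,"z": 0,"yaw": 0,"hand": 30},{"x": 0,"y": 0,"z": 0,"yaw": 0,"hand": 30},{"x": 0,"y": 0,"z": 0,"yaw": 0,"hand": 30},{"x": 0,"y": 0,"z": 0,"yaw": 0,"hand": 30},{"x": 0,"y": 0,"z": 0,"yaw": 0,"hand": 30},{"x": 0,"y": 0,"z": 0,"yaw": 0,"hand": 30}])

```text
time_s: 45.05
eef_pos: [573.9, -244.4, 237.8]
tool_rot: [2.132, 2.305, 0.001]
force: [0.2, 1.6, 6.0]
gripper_width: 0.409
```

>>> jog_arm(motion=[{"x": 0,"y": 0,"z": 0,"yaw": 0,"hand": 44},{"x": 0,"y": 0,"z": 0,"yaw": 0,"hand": 44},{"x": 0,"y": 0,"z": 0,"yaw": 0,"hand": 44},{"x": 0,"y": 0,"z": 0,"yaw": 0,"hand": 44},{"x": 0,"y": 0,"z": -10,"yaw": 0,"hand": 44},{"x": 0,"y": 0,"z": -40,"yaw": 0,"hand": 44},{"x": 0,"y": 0,"z": -40,"yaw": 0,"hand": 44},{"x": 0,"y": 0,"z": -40,"yaw": 0,"hand": 65}])

```text
time_s: 45.85
eef_pos: [573.3, -244.4, 369.0]
tool_rot: [2.133, 2.306, 0.0]
force: [-0.3, 1.0, 0.3]
gripper_width: 0.517
```

>>> jog_arm(motion=[{"x": 0,"y": 0,"z": 0,"yaw": 0.144,"hand": 65},{"x": 0,"y": 0,"z": 0,"yaw": 0.144,"hand": 65},{"x": 0,"y": 0,"z": 0,"yaw": 0.144,"hand": 65},{"x": 0,"y": 0,"z": 0,"yaw": 0.144,"hand": 65},{"x": 0,"y": 0,"z": 0,"yaw": 0.144,"hand": 65},{"x": 0,"y": 0,"z": 0,"yaw": 0.144,"hand": 65},{"x": 0,"y": 0,"z": 0,"yaw": 0,"hand": 65},{"x": 0,"y": 0,"z": 0,"yaw": 0,"hand": 65}])

```text
time_s: 46.65
eef_pos: [573.5, -244.4, 367.2]
tool_rot: [2.9, 1.208, 0.0]
force: [-0.2, 0.6, -0.5]
gripper_width: 0.701
```

```bash
python3 - <<'E'
from h import *
t=get("top");comps(cloud(t),t["img"],(380,700,20,400),40,80)
to(458,288,130,45)
E
```

```text
px [208. 214.] n 158 c 523.7 208.7 long 33.8 short 33.8 long-dir 0.8 z [60.9 63.5] col [233. 231. 220.]
px [179. 240.] n 510 c 457.7 284.9 long 87.4 short 38.1 long-dir 135.4 z [57.2 67. ] col [199. 198. 190.]
px [229. 257.] n 502 c 412.8 153.2 long 87.8 short 38.0 long-dir 87.4 z [57.9 67. ] col [192. 119. 113.]
t 46.7 now [ 573.5 -244.4  367.1] jaw 45.2 j6 -1.27 w 65.5 | YAW 0.004 then dx 294.8 dy -458.2 dz 70.1
```

>>> jog_arm(motion=[{"x": 21,"y": -32.7,"z": 0,"yaw": 0,"hand": 65},{"x": 21,"y": -32.7,"z": 0,"yaw": 0,"hand": 65},{"x": 21,"y": -32.7,"z": 0,"yaw": 0,"hand": 65},{"x": 21,"y": -32.7,"z": 0,"yaw": 0,"hand": 65},{"x": 21,"y": -32.7,"z": 0,"yaw": 0,"hand": 65},{"x": 21,"y": -32.7,"z": 0,"yaw": 0,"hand": 65},{"x": 21,"y": -32.7,"z": 0,"yaw": 0,"hand": 65},{"x": 21,"y": -32.7,"z": 0,"yaw": 0,"hand": 65}])

```text
time_s: 47.5
eef_pos: [506.9, 60.8, 367.0]
tool_rot: [2.901, 1.206, 0.001]
force: [0.3, -0.4, -0.1]
gripper_width: 0.701
```

>>> jog_arm(motion=[{"x": 21,"y": -32.7,"z": 0,"yaw": 0,"hand": 65},{"x": 21,"y": -32.7,"z": 0,"yaw": 0,"hand": 65},{"x": 21,"y": -32.7,"z": 0,"yaw": 0,"hand": 65},{"x": 21,"y": -32.7,"z": 0,"yaw": 0,"hand": 65},{"x": 21,"y": -32.7,"z": 0,"yaw": 0,"hand": 65},{"x": 21,"y": -32.7,"z": 0,"yaw": 0,"hand": 65},{"x": 0,"y": 0,"z": 35,"yaw": 0,"hand": 65},{"x": 0,"y": 0,"z": 35,"yaw": 0,"hand": 65}])

```text
time_s: 48.3
eef_pos: [457.6, 288.4, 296.7]
tool_rot: [-2.899, -1.209, -0.004]
force: [-0.5, 0.4, 0.6]
gripper_width: 0.699
```

>>> jog_arm(motion=[{"x": 0,"y": 0,"z": 0,"yaw": 0,"hand": 65},{"x": 0,"y": 0,"z": 0,"yaw": 0,"hand": 65},{"x": 0,"y": 0,"z": 0,"yaw": 0,"hand": 65},{"x": 0,"y": 0,"z": 0,"yaw": 0,"hand": 65},{"x": 0,"y": 0,"z": 0,"yaw": 0,"hand": 65},{"x": 0,"y": 0,"z": 0,"yaw": 0,"hand": 65},{"x": 0,"y": 0,"z": 0,"yaw": 0,"hand": 65},{"x": 0,"y": 0,"z": 0,"yaw": 0,"hand": 65}])

```text
time_s: 49.1
eef_pos: [457.9, 287.2, 296.8]
tool_rot: [2.903, 1.202, 0.0]
force: [0.7, 0.5, 0.3]
gripper_width: 0.703
```

```bash
python3 - <<'E'
from h import *
c=get("wrist");comps(cloud(c),c["img"],(380,540,210,370),46,72,400)
to(458,288,48,45.4)
prof(-153);prof(-288.5)
E
```

```text
px [259. 202.] n 4275 c 458.6 287.5 long 87.1 short 37.9 long-dir 135.3 z [61.8 64. ] col [216. 213. 211.]
px [256. 302.] n 752 c 523.4 220.0 long 33.1 short 19.9 long-dir 0.1 z [58.7 59.8] col [241. 240. 238.]
t 49.1 now [457.9 287.2 296.8] jaw 45.0 j6 -0.31 w 64.9 | YAW -0.007 then dx 0.6 dy -0.5 dz 81.8
top lane top z pct [73.3 85.5 89.4] u [492.2 593.8]
scene lane top z pct [60.4 83.6 94.1] u [492.7 598.9]
top lane top z pct [73.5 85.6 89.8] u [492.5 594.7]
scene lane top z pct [61.5 84.  91.7] u [492.9 599.7]
```

Both seated packs read the right height. Gripping pack B.

>>> jog_arm(motion=[{"x": 0.5,"y": 0,"z": 25,"yaw": 0,"hand": 65},{"x": 0,"y": 0,"z": 25,"yaw": 0,"hand": 65},{"x": 0,"y": 0,"z": 20,"yaw": 0,"hand": 65},{"x": 0,"y": 0,"z": 12,"yaw": 0,"hand": 65},{"x": 0,"y": 0,"z": 0,"yaw": 0,"hand": 30},{"x": 0,"y": 0,"z": 0,"yaw": 0,"hand": 30},{"x": 0,"y": 0,"z": 0,"yaw": 0,"hand": 30},{"x": 0,"y": 0,"z": 0,"yaw": 0,"hand": 30}])

```text
time_s: 50.15
eef_pos: [458.5, 287.7, 215.6]
tool_rot: [-2.903, -1.202, -0.002]
force: [1.2, 0.4, 2.3]
gripper_width: 0.404
```

>>> jog_arm(motion=[{"x": 0,"y": 0,"z": 0,"yaw": 0,"hand": 30},{"x": 0,"y": 0,"z": 0,"yaw": 0,"hand": 30},{"x": 0,"y": 0,"z": -15,"yaw": 0,"hand": 30},{"x": 0,"y": 0,"z": -35,"yaw": 0,"hand": 30},{"x": 0,"y": 0,"z": -40,"yaw": 0,"hand": 30},{"x": 0,"y": 0,"z": -40,"yaw": 0,"hand": 30},{"x": 0,"y": 0,"z": 0,"yaw": 0,"hand": 30},{"x": 0,"y": 0,"z": 0,"yaw": 0,"hand": 30}])

```text
time_s: 50.95
eef_pos: [458.0, 287.4, 345.6]
tool_rot: [-2.903, -1.202, -0.002]
force: [0.2, -0.7, -2.7]
gripper_width: 0.407
```

```bash
python3 - <<'E'
from h import *
lane(4,170);lane(2,170)
E
```

```text
lane 4 t 51.0 now [458.  287.4 345.6] jaw 45.0 j6 -0.31 w 37.8 | YAW -0.864 then dx -606.4 dy 72.9 dz 8.6
lane 2 t 51.0 now [458.  287.4 345.6] jaw 45.0 j6 -0.31 w 37.8 | YAW -0.864 then dx -471.1 dy 72.9 dz 8.6
```

>>> jog_arm(motion=[{"x": 0,"y": 0,"z": 0,"yaw": -0.144,"hand": 30},{"x": 0,"y": 0,"z": 0,"yaw": -0.144,"hand": 30},{"x": 0,"y": 0,"z": 0,"yaw": -0.144,"hand": 30},{"x": 0,"y": 0,"z": 0,"yaw": -0.144,"hand": 30},{"x": 0,"y": 0,"z": 0,"yaw": -0.144,"hand": 30},{"x": 0,"y": 0,"z": 0,"yaw": -0.144,"hand": 30},{"x": -30,"y": 4,"z": 0,"yaw": 0,"hand": 30},{"x": -40,"y": 5,"z": 0,"yaw": 0,"hand": 30}])

```text
time_s: 51.75
eef_pos: [472.1, 218.4, 343.0]
tool_rot: [-2.129, -2.308, 0.004]
force: [0.8, 0.1, -2.8]
gripper_width: 0.406
```

>>> jog_arm(motion=[{"x": -40,"y": 5,"z": 0,"yaw": 0,"hand": 30},{"x": -40,"y": 5,"z": 0,"yaw": 0,"hand": 30},{"x": -40,"y": 5,"z": 0,"yaw": 0,"hand": 30},{"x": -40,"y": 5,"z": 0,"yaw": 0,"hand": 30},{"x": -40,"y": 5,"z": 0,"yaw": 0,"hand": 30},{"x": -40,"y": 5,"z": 0,"yaw": 0,"hand": 30},{"x": -40,"y": 5,"z": 0,"yaw": 0,"hand": 30},{"x": -40,"y": 5,"z": 0,"yaw": 0,"hand": 30}])

```text
time_s: 52.55
eef_pos: [537.2, -99.0, 343.1]
tool_rot: [-2.131, -2.304, 0.002]
force: [0.7, 0.1, -1.8]
gripper_width: 0.406
```

>>> jog_arm(motion=[{"x": -40,"y": 5,"z": 0,"yaw": 0,"hand": 30},{"x": -40,"y": 5,"z": 0,"yaw": 0,"hand": 30},{"x": -40,"y": 5,"z": 0,"yaw": 0,"hand": 30},{"x": -40,"y": 5,"z": 0,"yaw": 0,"hand": 30},{"x": -40,"y": 4,"z": 0,"yaw": 0,"hand": 30},{"x": -12,"y": 0,"z": 0,"yaw": 0,"hand": 30},{"x": 0,"y": 0,"z": 0,"yaw": 0,"hand": 30},{"x": 0,"y": 0,"z": 0,"yaw": 0,"hand": 30}])

```text
time_s: 53.35
eef_pos: [577.8, -305.9, 343.5]
tool_rot: [-2.131, -2.305, 0.0]
force: [0.0, 0.4, -2.6]
gripper_width: 0.406
```

```bash
python3 - <<'E'
from h import *
lane(4,70.6)
E
```

```text
lane 4 t 53.4 now [ 577.8 -305.9  343.5] jaw 94.5 j6 -2.21 w 37.7 | YAW -0.000 then dx -5.5 dy -0.0 dz 105.9
```

>>> jog_arm(motion=[{"x": -5.5,"y": 0,"z": 0,"yaw": 0,"hand": 30},{"x": 0,"y": 0,"z": 25,"yaw": 0,"hand": 30},{"x": 0,"y": 0,"z": 25,"yaw": 0,"hand": 30},{"x": 0,"y": 0,"z": 20,"yaw": 0,"hand": 30},{"x": 0,"y": 0,"z": 0,"yaw": 0,"hand": 30},{"x": 0,"y": 0,"z": 0,"yaw": 0,"hand": 30},{"x": 0,"y": 0,"z": 0,"yaw": 0,"hand": 30},{"x": 0,"y": 0,"z": 0,"yaw": 0,"hand": 30}])

```text
time_s: 54.15
eef_pos: [578.8, -312.4, 276.1]
tool_rot: [2.131, 2.305, 0.0]
force: [-1.1, 0.4, -1.4]
gripper_width: 0.406
```

```bash
python3 - <<'E'
from h import *
lane(4,70.6)
c=get("wrist");save(c,"w9.png",s=1.2)
W=cloud(c);a=np.radians(4.5);v=W[...,:2]@np.array([-np.sin(a),np.cos(a)]);u=W[...,:2]@np.array([np.cos(a),np.sin(a)])
k=(W[...,2]>38)&(W[...,2]<48)&(u>485)&(u<620)
for lo,hi in((-345,-315),(-400,-367)):
    q=k&(v>lo)&(v<hi);print(q.sum(),np.percentile(v[q],[1,99]).round(1) if q.any() else "")
p=arm.get_obs()["eef_pos"];print("tcp v",p[:2]@[-np.sin(a),np.cos(a)])
E
```

```text
lane 4 t 54.1 now [ 578.8 -312.4  276.1] jaw 94.5 j6 -2.21 w 37.8 | YAW -0.000 then dx 1.0 dy -0.5 dz 38.5
1799 [-343.4 -315.2]
1805 [-398.9 -368.7]
tcp v -356.8016300728606
```

View pics/w9.png

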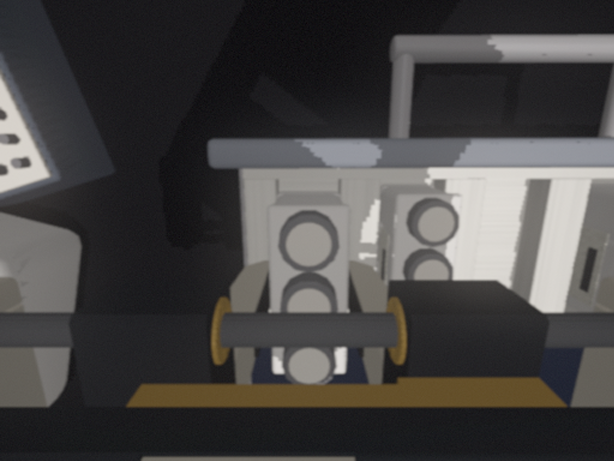

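Columns: lane 278–341 (mid 309.5), pack 308. That's aligned within a millimetre, so insert.

>>> jog_arm(motion=[{"x": 0.3,"y": 0,"z": 5,"yaw": 0,"hand": 30},{"x": 0,"y": 0,"z": 6,"yaw": 0,"hand": 30},{"x": 0,"y": 0,"z": 5,"yaw": 0,"hand": 30},{"x": 0,"y": 0,"z": 5,"yaw": 0,"hand": 30},{"x": 0,"y": 0,"z": 5,"yaw": 0,"hand": 30},{"x": 0,"y": 0,"z": 5,"yaw": 0,"hand": 30},{"x": 0,"y": 0,"z": 4,"yaw": 0,"hand": 30},{"x": 0,"y": 0,"z": 0,"yaw": 0,"hand": 30}])

```text
time_s: 55.0
eef_pos: [578.4, -312.0, 239.0]
tool_rot: [-2.132, -2.306, 0.0]
force: [-0.6, 0.5, -1.7]
gripper_width: 0.407
```

>>> jog_arm(motion=[{"x": 0,"y": 0,"z": 2,"yaw": 0,"hand": 30},{"x": 0,"y": 0,"z": 2,"yaw": 0,"hand": 30},{"x": 0,"y": 0,"z": 0,"yaw": 0,"hand": 30},{"x": 0,"y": 0,"z": 0,"yaw": 0,"hand": 30},{"x": 0,"y": 0,"z": 0,"yaw": 0,"hand": 30},{"x": 0,"y": 0,"z": 0,"yaw": 0,"hand": 30},{"x": 0,"y": 0,"z": 0,"yaw": 0,"hand": 30},{"x": 0,"y": 0,"z": 0,"yaw": 0,"hand": 30}])

```text
time_s: 55.8
eef_pos: [579.1, -312.0, 237.6]
tool_rot: [2.131, 2.305, 0.002]
force: [-0.0, 3.6, 10.1]
gripper_width: 0.409
```

>>> jog_arm(motion=[{"x": 0,"y": 0,"z": 0,"yaw": 0,"hand": 43},{"x": 0,"y": 0,"z": 0,"yaw": 0,"hand": 43},{"x": 0,"y": 0,"z": 0,"yaw": 0,"hand": 43},{"x": 0,"y": 0,"z": 0,"yaw": 0,"hand": 43},{"x": 0,"y": 0,"z": -10,"yaw": 0,"hand": 43},{"x": 0,"y": 0,"z": -40,"yaw": 0,"hand": 43},{"x": 0,"y": 0,"z": -50,"yaw": 0,"hand": 43},{"x": 0,"y": 0,"z": -50,"yaw": 0,"hand": 43}])

```text
time_s: 56.6
eef_pos: [578.2, -311.9, 388.0]
tool_rot: [-2.133, -2.306, 0.0]
force: [0.1, -0.9, 0.3]
gripper_width: 0.463
```

>>> jog_arm(motion=[{"x": 0,"y": -30,"z": 0,"yaw": 0,"hand": 43},{"x": 20,"y": -40,"z": 0,"yaw": 0,"hand": 43},{"x": 40,"y": -20,"z": 0,"yaw": 0,"hand": 43},{"x": 30,"y": -30,"z": 0,"yaw": 0,"hand": 43},{"x": 0,"y": 0,"z": 0,"yaw": 0.143,"hand": 43},{"x": 0,"y": 0,"z": 0,"yaw": 0.143,"hand": 43},{"x": 0,"y": 0,"z": 0,"yaw": 0.143,"hand": 43},{"x": 0,"y": 0,"z": 0,"yaw": 0.143,"hand": 43}])

```text
time_s: 57.4
eef_pos: [451.7, -231.6, 386.6]
tool_rot: [2.701, 1.603, 0.001]
force: [0.1, -0.2, 0.4]
gripper_width: 0.464
```

>>> jog_arm(motion=[{"x": 0,"y": 0,"z": 0,"yaw": 0.143,"hand": 43},{"x": 0,"y": 0,"z": 0,"yaw": 0.143,"hand": 43},{"x": 0,"y": 0,"z": 0,"yaw": 0.143,"hand": 43},{"x": 0,"y": 0,"z": 0,"yaw": 0.143,"hand": 43},{"x": 0,"y": 0,"z": 0,"yaw": 0.143,"hand": 43},{"x": 0,"y": 0,"z": 0,"yaw": 0.143,"hand": 43},{"x": 0,"y": 0,"z": 0,"yaw": 0.141,"hand": 43},{"x": 0,"y": 0,"z": 0,"yaw": 0,"hand": 43}])

```text
time_s: 58.2
eef_pos: [451.8, -231.7, 386.4]
tool_rot: [3.139, 0.119, 0.001]
force: [0.4, 0.4, 0.3]
gripper_width: 0.462
```

```bash
python3 - <<'E'
from h import *
c=get("top");save(c,"top2.png",(200,100,512,334),2.5)
W=cloud(c);a=np.radians(4.5);u=W[...,:2]@np.array([np.cos(a),np.sin(a)]);v=W[...,:2]@np.array([-np.sin(a),np.cos(a)])
for v0 in(-153,-220.5,-288.5,-356.5):
    k=(abs(u-552)<46)&(abs(v-v0+3)<14);print(v0,np.nanpercentile(W[k][:,2],[5,50,95]).round(1))
k=(W[...,2]>76)&(W[...,2]<92)&(u>400)&(u<448)&(v>-330)&(v<-190);print("bar",k.sum(),W[k].mean(0).round(1))
to(454.5,-218,80,4.5)
E
```

```text
-153 [72.9 86.1 89.4]
-220.5 [ 20.7  23.8 327.4]
-288.5 [ 73.8  87.3 329.5]
-356.5 [73.2 86.2 89.6]
bar 235 [ 456.5 -219.    85.6]
t 58.2 now [ 451.8 -231.7  386.3] jaw 4.6 j6 -0.65 w 42.8 | YAW 0.002 then dx 3.8 dy -13.5 dz 139.3
```

View pics/top2.png

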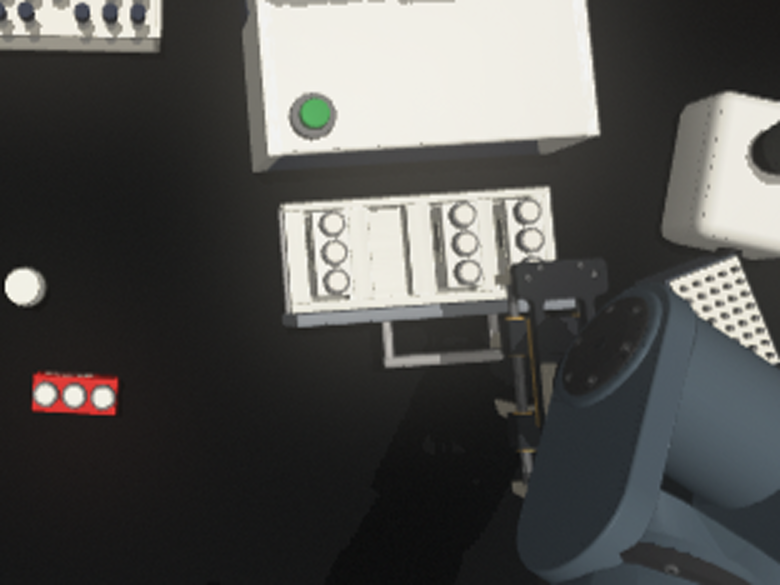

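All three packs are in their own lanes, at crop (335,252), (463,243) and (529,238), caps up and equal heights (bias-corrected 86 mm). Now grip the handle and push the drawer home.

>>> jog_arm(motion=[{"x": 3,"y": -13,"z": 0,"yaw": 0,"hand": 43},{"x": 0,"y": 0,"z": 25,"yaw": 0,"hand": 43},{"x": 0,"y": 0,"z": 30,"yaw": 0,"hand": 43},{"x": 0,"y": 0,"z": 30,"yaw": 0,"hand": 43},{"x": 0,"y": 0,"z": 30,"yaw": 0,"hand": 43},{"x": 0,"y": 0,"z": 23,"yaw": 0,"hand": 43},{"x": 0,"y": 0,"z": 0,"yaw": 0,"hand": 43},{"x": 0,"y": 0,"z": 0,"yaw": 0,"hand": 43}])

```text
time_s: 59.05
eef_pos: [454.1, -218.2, 248.3]
tool_rot: [-3.139, -0.125, 0.0]
force: [0.4, 1.1, 0.2]
gripper_width: 0.466
```

>>> jog_arm(motion=[{"x": 0,"y": 0,"z": 0,"yaw": 0,"hand": 5},{"x": 0,"y": 0,"z": 0,"yaw": 0,"hand": 5},{"x": 0,"y": 0,"z": 0,"yaw": 0,"hand": 5},{"x": 0,"y": 0,"z": 0,"yaw": 0,"hand": 5},{"x": 0,"y": 0,"z": 0,"yaw": 0,"hand": 5},{"x": 0,"y": 0,"z": 0,"yaw": 0,"hand": 5},{"x": 0,"y": 0,"z": 0,"yaw": 0,"hand": 5},{"x": 0,"y": 0,"z": 0,"yaw": 0,"hand": 5}])

```text
time_s: 59.85
eef_pos: [455.2, -218.5, 248.4]
tool_rot: [3.138, 0.122, 0.008]
force: [13.1, 4.7, -3.4]
gripper_width: 0.121
```

>>> jog_arm(motion=[{"x": 4,"y": 0,"z": 0,"yaw": 0,"hand": 5},{"x": 8,"y": 0,"z": 0,"yaw": 0,"hand": 5},{"x": 10,"y": 0,"z": 0,"yaw": 0,"hand": 5},{"x": 10,"y": 0,"z": 0,"yaw": 0,"hand": 5},{"x": 10,"y": 0,"z": 0,"yaw": 0,"hand": 5},{"x": 10,"y": 0,"z": 0,"yaw": 0,"hand": 5},{"x": 10,"y": 0,"z": 0,"yaw": 0,"hand": 5},{"x": 10,"y": 0,"z": 0,"yaw": 0,"hand": 5}])

```text
time_s: 60.65
eef_pos: [525.9, -212.9, 248.4]
tool_rot: [3.139, 0.123, -0.001]
force: [-3.6, 0.5, 8.1]
gripper_width: 0.119
```

>>> jog_arm(motion=[{"x": 10,"y": 0,"z": 0,"yaw": 0,"hand": 5},{"x": 10,"y": 0,"z": 0,"yaw": 0,"hand": 5},{"x": 10,"y": 0,"z": 0,"yaw": 0,"hand": 5},{"x": 10,"y": 0,"z": 0,"yaw": 0,"hand": 5},{"x": 10,"y": 0,"z": 0,"yaw": 0,"hand": 5},{"x": 10,"y": 0,"z": 0,"yaw": 0,"hand": 5},{"x": 10,"y": 0,"z": 0,"yaw": 0,"hand": 5},{"x": 5,"y": 0,"z": 0,"yaw": 0,"hand": 5}])

```text
time_s: 61.45
eef_pos: [601.0, -206.9, 248.4]
tool_rot: [3.139, 0.123, 0.0]
force: [-2.7, 2.2, 8.4]
gripper_width: 0.118
```

>>> jog_arm(motion=[{"x": 5,"y": 0,"z": 0,"yaw": 0,"hand": 5},{"x": 4,"y": 0,"z": 0,"yaw": 0,"hand": 5},{"x": 2,"y": 0,"z": 0,"yaw": 0,"hand": 5},{"x": 1,"y": 0,"z": 0,"yaw": 0,"hand": 5},{"x": 1,"y": 0,"z": 0,"yaw": 0,"hand": 5},{"x": 0,"y": 0,"z": 0,"yaw": 0,"hand": 5},{"x": 0,"y": 0,"z": 0,"yaw": 0,"hand": 5},{"x": 0,"y": 0,"z": 0,"yaw": 0,"hand": 5}])

```text
time_s: 62.25
eef_pos: [613.4, -205.9, 248.4]
tool_rot: [-3.139, -0.123, -0.0]
force: [-0.4, 3.4, 6.5]
gripper_width: 0.12
```

>>> jog_arm(motion=[{"x": 1,"y": 0,"z": 0,"yaw": 0,"hand": 5},{"x": 1,"y": 0,"z": 0,"yaw": 0,"hand": 5},{"x": 1,"y": 0,"z": 0,"yaw": 0,"hand": 5},{"x": 0.5,"y": 0,"z": 0,"yaw": 0,"hand": 5},{"x": 0,"y": 0,"z": 0,"yaw": 0,"hand": 5},{"x": 0,"y": 0,"z": 0,"yaw": 0,"hand": 5},{"x": 0,"y": 0,"z": 0,"yaw": 0,"hand": 5},{"x": 0,"y": 0,"z": 0,"yaw": 0,"hand": 5}])

```text
time_s: 63.05
eef_pos: [616.2, -205.8, 248.4]
tool_rot: [-3.139, -0.123, 0.004]
force: [-8.8, 1.8, 10.6]
gripper_width: 0.117
```

>>> jog_arm(motion=[{"x": 1,"y": 0,"z": 0,"yaw": 0,"hand": 5},{"x": 1,"y": 0,"z": 0,"yaw": 0,"hand": 5},{"x": 0,"y": 0,"z": 0,"yaw": 0,"hand": 5},{"x": 0,"y": 0,"z": 0,"yaw": 0,"hand": 5},{"x": 0,"y": 0,"z": 0,"yaw": 0,"hand": 5},{"x": 0,"y": 0,"z": 0,"yaw": 0,"hand": 5},{"x": 0,"y": 0,"z": 0,"yaw": 0,"hand": 5},{"x": 0,"y": 0,"z": 0,"yaw": 0,"hand": 5}])

```text
time_s: 63.85
eef_pos: [617.1, -205.8, 248.3]
tool_rot: [-3.138, -0.123, 0.012]
force: [-19.4, 0.3, 18.1]
gripper_width: 0.116
```

The drawer is against its inner stop with 19 N. I'll release, lift, and head for the button, then check.

>>> jog_arm(motion=[{"x": 0,"y": 0,"z": 0,"yaw": 0,"hand": 28},{"x": 0,"y": 0,"z": 0,"yaw": 0,"hand": 28},{"x": 0,"y": 0,"z": 0,"yaw": 0,"hand": 28},{"x": -2,"y": 0,"z": 0,"yaw": 0,"hand": 28},{"x": 0,"y": 0,"z": -30,"yaw": 0,"hand": 28},{"x": 0,"y": 0,"z": -40,"yaw": 0,"hand": 28},{"x": 0,"y": 0,"z": -40,"yaw": 0,"hand": 28},{"x": 0,"y": 0,"z": -40,"yaw": 0,"hand": 10}])

```text
time_s: 64.65
eef_pos: [616.6, -205.7, 399.2]
tool_rot: [-3.139, -0.123, 0.0]
force: [-0.0, 0.1, -0.5]
gripper_width: 0.254
```

```bash
python3 - <<'E'
from h import *
for n,b in(("top",(0.5,3.5)),("scene",(0,0))):
    c=get(n);W=cloud(c)
    k=(W[...,2]>76)&(W[...,2]<94)&(W[...,0]>590)&(W[...,0]<630)&(abs(W[...,1]+206)<40);p=W[k]
    print(n,"bar x",p[:,0].mean() if len(p) else None,len(p))
    h=cv2.cvtColor(c["img"],cv2.COLOR_RGB2HSV);g=((h[...,0]>50)&(h[...,0]<75)&(h[...,1]>120));print("btn",np.nanmedian(W[g],0).round(1),g.sum())
c=get("wrist");W=cloud(c);h=cv2.cvtColor(c["img"],cv2.COLOR_RGB2HSV);g=((h[...,0]>50)&(h[...,0]<75)&(h[...,1]>120))
q=g&(W[...,2]>125);print("wrist btn",np.nanmedian(W[q],0).round(1),q.sum(),[ (W[q].min(0).round(1),W[q].max(0).round(1)) if q.any() else 0])
k=(W[...,2]>76)&(W[...,2]<94)&(W[...,0]>590)&(W[...,0]<630)&(abs(W[...,1]+206)<40);print("wrist bar",W[k].mean(0))
to(698,-78,160,4.5)
E
```

```text
top bar x 613.3408523103856 143
btn [695.6 -80.6 135.2] 89
scene bar x 618.9109123233807 170
btn [702.5 -81.4 134.8] 92
wrist btn [nan nan nan] 0 [0]
wrist bar [ 615.00574567 -205.84605186   83.75822163]
t 64.8 now [ 617.  -205.8  400.5] jaw 4.5 j6 -0.47 w 13.2 | YAW -0.000 then dx 90.8 dy -121.1 dz 73.5
  return np.nanmean(a, axis, out=out, keepdims=keepdims)
```

The bar reads exactly as when shut: 613.3 (top camera) and 615.0 (wrist camera), the same as before opening. Now the button at about (698,-78), z≈133.

>>> jog_arm(motion=[{"x": 22.7,"y": -30.3,"z": 0,"yaw": 0,"hand": 0},{"x": 22.7,"y": -30.3,"z": 0,"yaw": 0,"hand": 0},{"x": 22.7,"y": -30.3,"z": 0,"yaw": 0,"hand": 0},{"x": 22.7,"y": -30.3,"z": 0,"yaw": 0,"hand": 0},{"x": 0,"y": 0,"z": 25,"yaw": 0,"hand": 0},{"x": 0,"y": 0,"z": 25,"yaw": 0,"hand": 0},{"x": 0,"y": 0,"z": 20,"yaw": 0,"hand": 0},{"x": 0,"y": 0,"z": 0,"yaw": 0,"hand": 0}])

```text
time_s: 65.6
eef_pos: [697.1, -77.7, 323.1]
tool_rot: [-3.138, -0.123, 0.011]
force: [0.1, 0.5, -0.2]
gripper_width: 0.009
```

>>> jog_arm(motion=[{"x": 0,"y": 0,"z": 4,"yaw": 0,"hand": 0},{"x": 0,"y": 0,"z": 4,"yaw": 0,"hand": 0},{"x": 0,"y": 0,"z": 3,"yaw": 0,"hand": 0},{"x": 0,"y": 0,"z": 2,"yaw": 0,"hand": 0},{"x": 0,"y": 0,"z": 2,"yaw": 0,"hand": 0},{"x": 0,"y": 0,"z": 0,"yaw": 0,"hand": 0},{"x": 0,"y": 0,"z": 0,"yaw": 0,"hand": 0},{"x": 0,"y": 0,"z": 0,"yaw": 0,"hand": 0}])

```text
time_s: 66.4
eef_pos: [698.0, -77.9, 314.3]
tool_rot: [3.139, 0.122, 0.003]
force: [-3.0, -0.1, 9.7]
gripper_width: 0.003
```

>>> jog_arm(motion=[{"x": 0,"y": 0,"z": 1,"yaw": 0,"hand": 0},{"x": 0,"y": 0,"z": 1,"yaw": 0,"hand": 0},{"x": 0,"y": 0,"z": 0,"yaw": 0,"hand": 0},{"x": 0,"y": 0,"z": 0,"yaw": 0,"hand": 0},{"x": 0,"y": 0,"z": 0,"yaw": 0,"hand": 0},{"x": 0,"y": 0,"z": 0,"yaw": 0,"hand": 0},{"x": 0,"y": 0,"z": 0,"yaw": 0,"hand": 0},{"x": 0,"y": 0,"z": 0,"yaw": 0,"hand": 0}])

```text
time_s: 67.2
eef_pos: [698.0, -77.9, 314.1]
tool_rot: [3.138, 0.123, 0.004]
force: [-8.2, 1.3, 22.7]
gripper_width: 0.007
```

>>> jog_arm(motion=[{"x": 0,"y": 0,"z": -5,"yaw": 0,"hand": 0},{"x": 0,"y": 0,"z": -25,"yaw": 0,"hand": 0},{"x": 0,"y": 0,"z": -40,"yaw": 0,"hand": 0},{"x": 0,"y": 0,"z": -40,"yaw": 0,"hand": 0},{"x": -40,"y": 0,"z": 0,"yaw": 0,"hand": 0},{"x": -40,"y": 0,"z": 0,"yaw": 0,"hand": 0},{"x": -30,"y": 0,"z": 0,"yaw": 0,"hand": 0},{"x": 0,"y": 0,"z": 0,"yaw": 0,"hand": 0}])

```text
time_s: 68.0
eef_pos: [585.7, -86.6, 421.2]
tool_rot: [-3.139, -0.122, 0.001]
force: [1.5, -0.1, -0.1]
gripper_width: 0.005
```

```bash
python3 - <<'E'
from h import *
c=get("wrist");W=cloud(c);h=cv2.cvtColor(c["img"],cv2.COLOR_RGB2HSV);g=((h[...,0]>50)&(h[...,0]<75)&(h[...,1]>120))
b=np.nanmedian(W[g],0) if g.any() else np.array([698,-78,133]);print("wrist btn",b,g.sum())
d=np.hypot(W[...,0]-b[0],W[...,1]-b[1])
for r0,r1 in((0,10),(10,14),(15,17),(17,19),(19,22),(25,32)):
    k=(d>=r0)&(d<r1);print(r0,r1,k.sum(),np.nanpercentile(W[k][:,2],[10,50,90]).round(1) if k.any() else "")
t=get("top");s=get("scene")
for n,c in(("top",t),("scene",s)):
    W=cloud(c);h=cv2.cvtColor(c["img"],cv2.COLOR_RGB2HSV);g=((h[...,0]>50)&(h[...,0]<75)&(h[...,1]>120));b=np.nanmedian(W[g],0)
    d=np.hypot(W[...,0]-b[0],W[...,1]-b[1]);print(n,b.round(1),[(r,np.nanmedian(W[(d>=r)&(d<r+3)][:,2]).round(1)) for r in(0,6,12,16,19,26)])
    k=(W[...,2]>76)&(W[...,2]<94)&(W[...,0]>590)&(W[...,0]<630)&(abs(W[...,1]+206)<40);print("bar",W[k][:,0].mean().round(1) if k.any() else None)
comps(cloud(t),t["img"],(380,700,20,480),10,140)
E
```

```text
wrist btn [698 -78 133] 0
0 10 293 [132.1 133.  133.8]
10 14 265 [131.7 132.8 133.7]
15 17 178 [122.2 123.7 131.3]
17 19 176 [122.1 123.  124.1]
19 22 316 [121.8 122.9 123.8]
25 32 959 [110.  111.  111.9]
top [695.1 -80.5 135.4] [(0, np.float64(135.7)), (6, np.float64(134.4)), (12, np.float64(134.1)), (16, np.float64(125.5)), (19, np.float64(124.6)), (26, np.float64(113.5))]
bar None
scene [701.7 -80.6 134. ] [(0, np.float64(133.3)), (6, np.float64(134.3)), (12, np.float64(130.6)), (16, np.float64(124.5)), (19, np.float64(124.1)), (26, np.float64(327.9))]
bar 618.7
px [117. 182.] n 595 c 604.0 446.9 long 60.0 short 55.6 long-dir 175.7 z [ 79.8 116.1] col [127. 103.  80.]
px [210. 215.] n 193 c 522.6 207.4 long 36.9 short 36.3 long-dir 5.6 z [60.4 63.2] col [213. 211. 201.]
px [114. 250.] n 362 c 426.8 460.5 long 58.5 short 38.8 long-dir 1.1 z [22.9 25.6] col [192. 192. 176.]
px [229. 257.] n 535 c 412.8 153.1 long 87.7 short 38.1 long-dir 87.1 z [55.7 67.5] col [189. 115. 109.]
```

The button travelled 6 mm, from 134 to 128 mm, and its collar at 124 mm was not touched. The bystanders are where they were and the drawer bar reads shut. Handing in.

```bash
python3 -c "
from h import *
close_job()"
```

```text
the job is handed in; nothing more can be done
```

The job is done and handed in at about 68 s on the robot's clock: all three packs are in the drawer, the drawer is home, and the start button was pressed last.

- **Drawer opened:** I pulled it about 159 mm to its stop, where the pull force reached 28 N.
- **Upside-down pack:** it stood at about (632,298).
  - I toppled it onto its side and gripped it by the ends. I then levered it upright on the analyser's left top edge and let it settle on its base.
  - While being levered it slid in the grip and stopped about 30° short of upright. I released it there and it rocked upright; the wrist depth readings confirmed this.
- **Loading:** the packs went into lanes 1, 3 and 4, and lane 2 is empty. One upright pack had been knocked about 2 cm aside partway through, so I measured it again before gripping it.
- **Closing and start:** I pushed the drawer to its inner stop with 19 N, then pressed the button.

**Last checks**
- **Packs:** seen from above before closing, all three had their caps up, with tops at about 86 mm after allowing for a 3 mm camera bias. They were not seen again once the drawer was shut.
- **Drawer:** the handle read the same as before opening on the top camera (613.3 mm) and the wrist camera (615.0 mm).
- **Button:** it went down 6 mm to a hard stop at 23 N, without touching the collar around it.
- **Other things on the bench:** the pot and the red look-alike measured within about 1 mm of where they started. The bottle and timer were cut off in the first measurement, so their readings only show them in about the same place; the arm never went near them.
- **Disagreements:** the cameras differed by up to about 5 mm in places. For the lanes and grips I relied on the close wrist views.

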